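Chock the heater tube and draw the stop bolt

ROBOT

A 6-joint arm with a two-finger parallel gripper is mounted at the origin on a cart in front of the work surface, level with it; the furniture and walls round the work are solid. World frame = base frame: x ahead of the robot, y to its left, z up, the work surface at z = 0. Lengths are in m, angles in degrees, forces in N, time in s.
With the tool pointing down it reaches from about 0.375 to 0.9 m from the base axis. Payload 3.1 kg.
Tool frame: the origin (TCP) lies at the very end of the fingers, on their centre line; the grasp point (between the pads) lies 19 mm behind it; z points along the fingers, x is the direction in which the jaws open and shut, and the axes are right-handed (so a half turn about z gives the same grasp; the last joint's range is limited). The gripper opens to 87 mm and grips with 3 to 60 N. Pads are 19 mm wide; open, the fingers measure 117 mm over their backs; the gripper's body (75 mm by 190 mm) begins 51 mm behind the grasp point.
Start: joints at [-79.326, 30.224, 82.088, -0, 67.689, -10.227], TCP at [0.223, -0.584, 0.223] pointing down, gripper open.
Joint ranges: [-176.69, 176.69], [-43.24, 126.21], [12.49, 139.97], [-82, 262], [0, 151.66], [-163.58, 163.58]. Speed limits (degrees/s): [159.86, 159.86, 180, 180, 180, 180].

INTERFACE

Orientations are given as a 3x3 rotation matrix whose columns are the frame's x, y, z axes.
In Python, from rig import read_state, capture, bot gives the robot as it stands.
- The arm moves only by the shell command python3 -m crank 'ROWS' [OPENING]. ROWS is JSON, a list of rows, each a list of 2 entries, a list of its own where there are three numbers: the shift along the tool's x, y, z in cm, then the turn, a rotation vector about the tool's x, y, z in rad. In form: [[[dx, dy, dz], [wx, wy, wz]], ...]. A call has 1 to 12 rows; each row shifts and turns the commanded pose from where the row before left it, along the tool's axes as they then stand; what a row does not reach is not made up. A row lasts 1/10 s, in which the tool goes at most 50 mm and 8.59 degrees, less where a joint would pass 70% of its speed; a pose out of reach is approached as far as the arm can. A call with a gripper value outside its range is refused whole. OPENING is the closure, from -1 (fully open) to 1 (shut), set as the call begins (- or left out, the last holds). The fingers move at their own pace and stop on an object; the grip force is fixed at half the most. Time passes only in rows, so rows that do not move let the fingers close. It gives the time, the measured TCP pose, the force and the opening at its end, in the units of the state.
- read_state(): the state, without advancing time (a new reading comes with each control period).
- capture(name): name is "side" or "top"; returns a dict with "pixels" (400x640x3 uint8, red, green, blue), "camera_matrix" (3x3 intrinsics, pixels), "dist" ([k1, k2, p1, p2, k3] as OpenCV has them; the pictures are not rectified), "R" (3x3) and "t" (3): a world point X has camera coordinates R X + t. Camera axes: x right, y down, z forward; pixel columns grow to the right and rows downward; lengths in m; the calibration is good to about 2 mm. A picture is of the moment at which its call begins. There is no depth.
- bot.hand_in(): hands the job in, once; it reports no verdict.
The state is a dict: "time_s": time; "joint_positions": joint angles; "qvel": joint speeds; "tau": joint torques, N m; "position": TCP position; "tcp_rot": TCP orientation; "force": force on the tool from outside, world axes, zero at the start; "moment": the same for the moment, N m; "opening": opening from 0.0 (shut) to 1.0 (fully open).
Only numpy, scipy, OpenCV 4.12 (cv2) and the standard library are available. Lean on these libraries where they do the work, as an engineer would, in place of code of your own. Each camera call takes 0.05 s, during which the arm holds its last target.

TASK

The heater tube lying across the little ramp leans on a cross bolt. Take the wedge chock by its upright grip, set it flat on the ramp below the tube, and press it nose first, under the bolt, against the tube's low side until the tube bears firmly on the fixed back rail and gives no further (do not ram it, the tube is brittle). Leave the chock there and then draw the bolt out to its stop by its handle, so that the chock alone keeps the tube from rolling off the rail; leave the other things where they are.

Things in the scene. Friction and masses are not known exactly. Their poses are not given: they have to be found in the camera images.
- deck: Sloping ramp deck, 190 x 140 mm, tilted 10 degrees, fixed. Frame follows the slope: x uphill (away from the robot, within 0.35 rad of straight ahead), y left, z square to the deck; z = 0 is its upper surface, x = 0 below the tube's axis when the tube bears on the back rail. Runs from x = -135 mm (low end) to +55 mm, with 6 mm lips at the low end and at y = +-64 mm.
- back_rail (a point): Middle of the fixed back rail, a 12 mm round bar across the deck at x = +25 mm, z = 24 mm in the deck's frame, uphill of the tube. The posts that carry rail and bolt stand at y = +-61 to 71 mm and rise up to 46 mm above the deck.
- tube_center (a point): Centre of the grey heater tube, 39 mm in diameter, 98 mm long, about 0.4 kg, solid to the touch, lying along the deck's y. At the start it leans on the bolt, its centre at about x = -8 mm, z = 19.5 mm in the deck's frame; bearing on the back rail its centre is at x = 0, z = 19.5 mm.
- chock: Black rubber wedge chock with upright grey grip, 0.15 kg, on the worktop right of the ramp. Origin: centre of the underside; x to the nose, z up. Foot 76 mm long, 44 wide, 20 high; front face rises at 50 degrees from the nose (x = 38 mm, 1.5 mm high) to x = 22.5 mm. Pressed home, its origin is about 47 mm downhill of the tube's axis. It stays by friction where it is let go on the deck.
- chock_grip (a point): Where to hold the chock: on its grip, an upright block 30 mm long in x, 14 mm thick in y, reaching from 18 to 60 mm above the underside. This point is at x = -14 mm, y = 0, 45 mm above the underside in the chock's frame.
- bolt (a joint): Draw of the cross bolt in m: 0 pushed in, 0.10 drawn to its stop; up to 0.008 at the start. It slides along the deck's +y (left) with about 1.5 N of friction and stays where it is left. The bolt is an 11 mm round bar along the deck's y at x = -27.6 mm, z = 35 mm in the deck's frame, so 29 mm is free below it.
- bolt_handle (a point): Grip point on the bolt's handle, an upright grey round post 16 mm in diameter, square to the deck, at the bolt's left end, 105 mm left of the deck's middle when pushed in. The post's top is 16 mm above this point, its foot 42 mm below; this point is 65 mm above the deck's plane.
- tape: Bystander: yellow roll of tape lying flat, 66 mm across, 18 mm high. Leave alone. Origin: centre of the underside.
- block: Bystander: cream ceramic block, 24 x 42 x 24 mm. Leave alone. Origin: centre of the underside.
- pen: Bystander: white marker pen, 128 mm long, lying left of the ramp. Leave alone. Origin: centre of the underside.
Things that resemble listed ones, but are neither listed nor needed, are in the scene too. What is meant by the chock is not pink or red, and is the larger of those in its own colour.

How it is judged:
By the outcome, as a careful person would: the job done as asked, in the order asked, and still so for the second after the job is handed in, with the robot touching nothing.
It also fails if it takes over 67 s, if anything falls off the work surface, if the arm or the gripper's body presses on something with over 40 N, if the wrist force passes 120 N, or if a joint passes its speed limit or range.

## Working session

There is one attempt and no reset: what is moved stays moved. The work goes in short steps, Python scripts to look and compute and a shell command to move; the robot and the scene stay as the last step left them, time stands still between calls to the robot, and variables do not carry over. Pictures are saved under pics/ and viewed, and the job is handed in when it is done.

```bash
ls; mkdir -p pics; python3 - <<'E'
from rig import read_state, capture, bot
import cv2
s=read_state()
print(s)
for n in("side","top"):
    c=capture(n); cv2.imwrite(f"pics/{n}0.png",c["pixels"][:,:,::-1])
    print(n,c["camera_matrix"],c["dist"],c["R"],c["t"])
E
```

```text
pics
{'time_s': 0.0, 'joint_positions': array([-7.93279505e+01,  3.02787550e+01,  8.21575421e+01, -3.09102187e-03,
        6.76875411e+01, -1.02268192e+01]), 'qvel': array([-0.0927585 ,  0.11158767, -0.05601778, -0.02779653,  0.22557763,
        0.01960407]), 'tau': array([ 1.57083291e-04, -4.40043247e+01, -1.76588291e+01,  6.32371707e-02,
        5.81593614e-02, -1.61073958e-04]), 'position': array([ 0.22282873, -0.58313821,  0.22156747]), 'tcp_rot': array([[ 3.56738258e-01, -9.34204267e-01, -4.49306502e-04],
       [-9.34201934e-01, -3.56738384e-01,  2.11475539e-03],
       [-2.13589838e-03, -3.34671150e-04, -9.99997663e-01]]), 'force': array([-0.19850041, -0.14717821,  0.1962952 ]), 'moment': array([-0.01836442, -0.03441174,  0.00451382]), 'opening': 1.0029782787159136}
side [[382.17333202   0.         318.23326094]
 [  0.         382.17333202 198.25673596]
 [  0.           0.           1.        ]] [-0.02546403  0.          0.          0.          0.        ] [[ 0.9939969  -0.10681384  0.02368457]
 [-0.02419144 -0.42569343 -0.90454401]
 [ 0.10670018  0.89854099 -0.42572194]] [-0.5546652   0.07544501  1.25056583]
top [[416.72734911   0.         309.54088331]
 [  0.         416.72734911 200.75806757]
 [  0.           0.           1.        ]] [-0.0155149  0.         0.         0.         0.       ] [[ 0.01076147 -0.99989897 -0.0092869 ]
 [-0.98599247 -0.00906497 -0.16654334]
 [ 0.16644233  0.01094907 -0.9859904 ]] [-0.07518406  0.56554488  1.23531984]
```

View pics/side0.png

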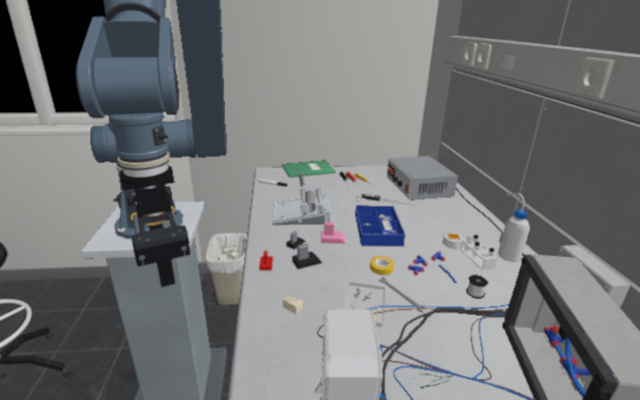

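View pics/top0.png

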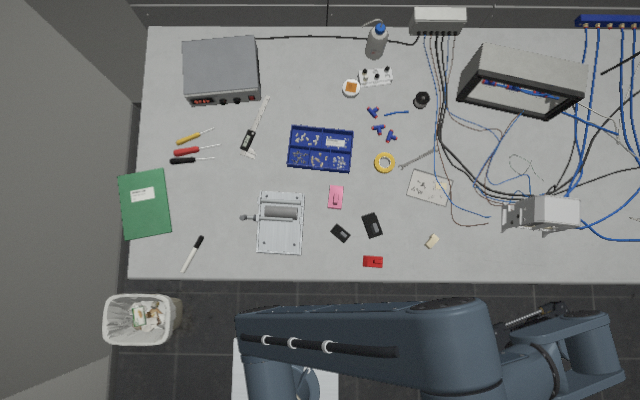

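The top view shows four chocks: pink (335,196), red (373,261), a smaller black one (341,233) and a larger black one (372,225). The larger black one fits the description. The ramp is at (280,223) and the bolt handle at (245,217). I'll enlarge both views to confirm.

```bash
python3 - <<'E'
import cv2
t=cv2.imread("pics/top0.png"); s=cv2.imread("pics/side0.png")
cv2.imwrite("pics/topc.png",cv2.resize(t[180:275,230:400],None,fx=4.7,fy=4.7,interpolation=cv2.INTER_CUBIC))
cv2.imwrite("pics/sidec.png",cv2.resize(s[170:280,250:360],None,fx=5.4,fy=5.4,interpolation=cv2.INTER_CUBIC))
E
```

```text
(no output)
```

View pics/topc.png

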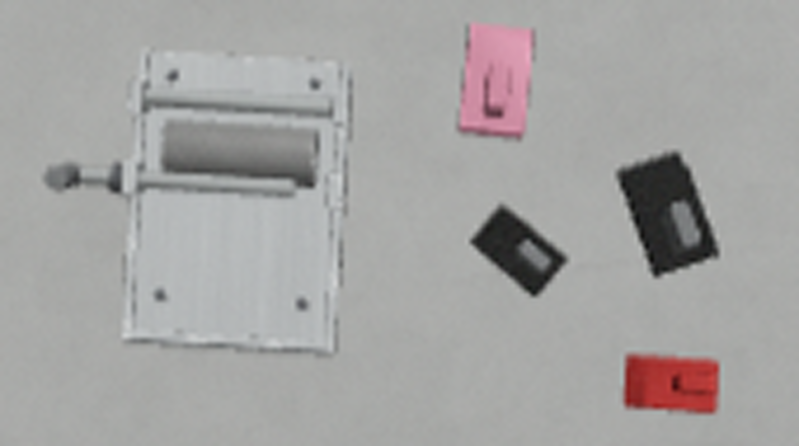

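View pics/sidec.png

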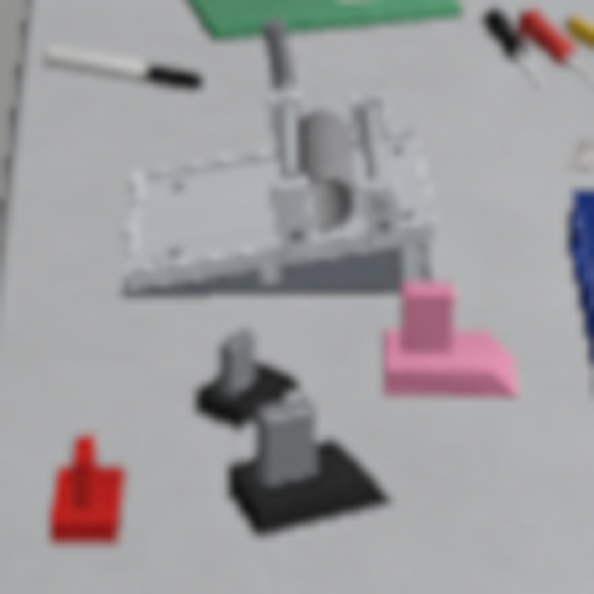

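The larger black chock is at top-crop (668,213), about (372,225) in the full picture, and its nose points up and to the left. In the side view its grip is at crop (287,440). The small black chock and the pink and red ones are decoys. Next I'll measure the chock and the deck corners.

```bash
cat > h.py <<'E'
import numpy as np, cv2
from rig import read_state, capture
def cam(n): return capture(n)
def ray(c,px):
    K=np.array(c["camera_matrix"]);d=np.array(c["dist"])
    u=cv2.undistortPoints(np.array([[px]],float),K,d)[0,0]
    R=np.array(c["R"]);t=np.array(c["t"])
    v=R.T@np.array([u[0],u[1],1]); return -R.T@t, v/np.linalg.norm(v)
def onz(c,px,z):
    o,v=ray(c,px); return o+v*(z-o[2])/v[2]
def tri(c1,p1,c2,p2):
    o1,v1=ray(c1,p1);o2,v2=ray(c2,p2)
    A=np.stack([v1,-v2],1);s=np.linalg.lstsq(A,o2-o1,rcond=None)[0]
    a=o1+s[0]*v1;b=o2+s[1]*v2; return (a+b)/2,np.linalg.norm(a-b)
def proj(c,X):
    R=np.array(c["R"]);return cv2.projectPoints(np.array(X,float).reshape(-1,1,3),cv2.Rodrigues(R)[0],np.array(c["t"]),np.array(c["camera_matrix"]),np.array(c["dist"]))[0][:,0]
E
python3 - <<'E'
from h import *
import pickle
T=cam("top");S=cam("side");pickle.dump((T,S),open("cams.pkl","wb"))
o,_=ray(T,(0,0));print("topcam",o);o,_=ray(S,(0,0));print("sidecam",o)
im=T["pixels"]
# chock dark mask
def blob(im,x0,x1,y0,y1,th):
    g=im[y0:y1,x0:x1].max(2); m=(g<th).astype(np.uint8)
    n,l,st,ce=cv2.connectedComponentsWithStats(m)
    for k in range(1,n):
        if st[k,4]>30: print(st[k],ce[k]+[x0,y0])
    return m
m=blob(im,355,390,205,245,100)
cs,_=cv2.findContours(m,cv2.RETR_EXTERNAL,cv2.CHAIN_APPROX_NONE)
c=max(cs,key=cv2.contourArea);r=cv2.minAreaRect(c);print(r)
b=cv2.boxPoints(r)+[355,205];print(b)
for p in b: print(p, onz(T,p,0.0),onz(T,p,0.02))
t=im[:,:,::-1]
cv2.imwrite("pics/tdeck.png",cv2.resize(t[185:260,235:310],None,fx=8,fy=8,interpolation=cv2.INTER_CUBIC))
s=S["pixels"][:,:,::-1]
cv2.imwrite("pics/sdeck.png",cv2.resize(s[168:232,265:340],None,fx=9,fy=9,interpolation=cv2.INTER_CUBIC))
cv2.imwrite("pics/chk.png",np.hstack([cv2.resize(t[205:245,355:395],None,fx=10,fy=10,interpolation=cv2.INTER_CUBIC),cv2.resize(s[235:275,285:325],None,fx=10,fy=10,interpolation=cv2.INTER_CUBIC)]))
print(read_state()["time_s"])
E
```

```text
topcam [ 0.35282257 -0.08357542  1.31150301]
sidecam [ 0.41972501 -1.15081413  0.61377365]
[  6   8  22  26 312] [371.19230769 225.00961538]
((16.63868522644043, 20.131385803222656), (23.751140594482422, 14.609516143798828), 70.01689910888672)
[[360.71532917 216.46715164]
 [374.44525528 211.47445297]
 [382.56204224 233.79561996]
 [368.83211517 238.78831863]]
[360.71532917 216.46715164] [ 0.52522298 -0.23171869  0.        ] [ 0.52259393 -0.22945955  0.02      ]
[374.44525528 211.47445297] [ 0.54160751 -0.27543189  0.        ] [ 0.5387286  -0.27250614  0.02      ]
[382.56204224 233.79561996] [ 0.47091212 -0.29989663  0.        ] [ 0.46911129 -0.2965978   0.02      ]
[368.83211517 238.78831863] [ 0.45480167 -0.25652798  0.        ] [ 0.45324653 -0.25389051  0.02      ]
0.2
```

View pics/tdeck.png

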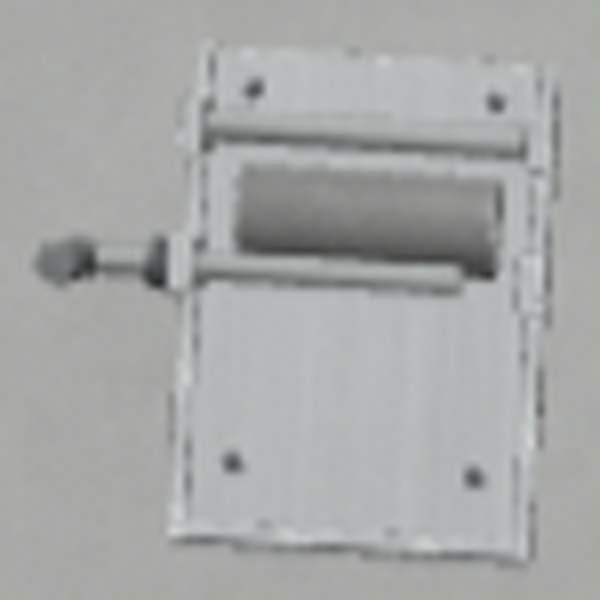

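View pics/sdeck.png

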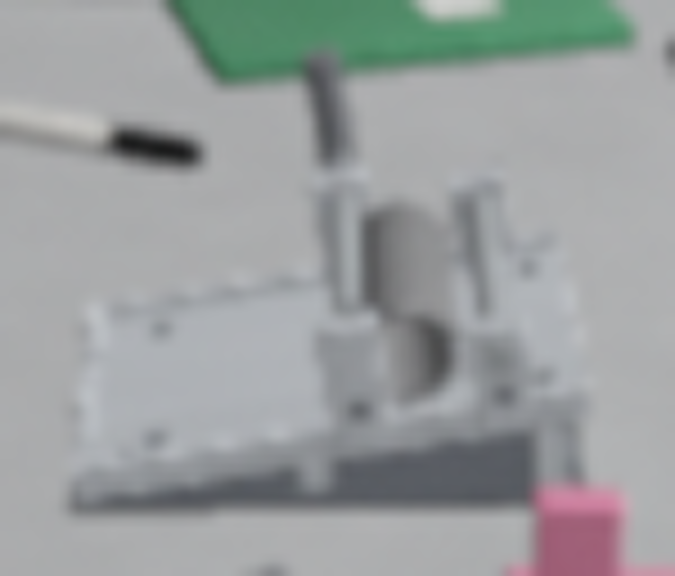

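View pics/chk.png

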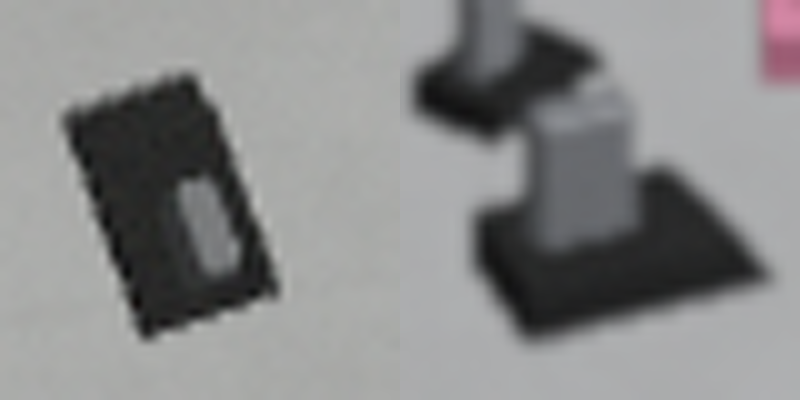

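The crops show the deck's four screw holes, the rail, the bolt, the handle post at top-crop (60,262), and the chock with its grip. I'll triangulate these points.

```bash
cat > m1.py <<'E'
from h import *
import pickle
T,S=pickle.load(open("cams.pkl","rb"))
tp=lambda u,v:(235+(u+.5)/8-.5,185+(v+.5)/8-.5)
sp=lambda u,v:(265+(u+.5)/9-.5,168+(v+.5)/9-.5)
H={}
for k,a,b in [("UL",(254,89),(528,266)),("UR",(496,103),(543,374)),("LL",(232,462),(163,327)),("LR",(474,478),(157,437)),("posttop",(52,264),(322,60)),("lowR",(527,558),(82,485)),("lowL",(172,538),(95,308))]:
    X,e=tri(T,tp(*a),S,sp(*b));H[k]=X;print(k,X.round(4),"gap",round(e,4))
up=(H["UL"]+H["UR"]-H["LL"]-H["LR"])/2; lf=(H["UL"]+H["LL"]-H["UR"]-H["LR"])/2
print("yaw up",np.degrees(np.arctan2(up[1],up[0])),"slope",np.degrees(np.arctan2(up[2],np.hypot(*up[:2]))),np.linalg.norm(up),
 "yaw left",np.degrees(np.arctan2(-lf[0],lf[1])),lf,np.linalg.norm(lf))
# chock grip top
tc=lambda u,v:(355+(u+.5)/10-.5,205+(v+.5)/10-.5)
sc=lambda u,v:(285+(u-400+.5)/10-.5,235+(v+.5)/10-.5)
for k,a,b in [("griptop",(210,224),(585,106)),("noseR",(193,75),(770,275)),("tailR",(278,292),(535,335))]:
    X,e=tri(T,tc(*a),S,sc(*b));print(k,X.round(4),round(e,4))
print(onz(T,tc(210,226),.06),onz(S,sc(583,100),.06))
for a in [(65,108),(193,75),(278,295),(148,338)]: print(onz(T,tc(*a),.0),onz(T,tc(*a),.02))
E
python3 m1.py
```

```text
UL [0.5818 0.0647 0.0419] gap 0.0001
UR [ 0.5766 -0.0292  0.042 ] gap 0.0011
LL [0.4389 0.0722 0.0157] gap 0.0009
LR [ 0.4341 -0.0219  0.0165] gap 0.0
posttop [0.5047 0.1294 0.1047] gap 0.0003
lowR [ 0.4051 -0.0426  0.0085] gap 0.0024
lowL [0.4109 0.0949 0.0137] gap 0.002
yaw up -2.956682222834446 slope 10.261251514856646 0.14521707318744648 yaw left -3.0390019584428978 [ 0.00499043  0.09399873 -0.00047565] 0.09413231509112334
griptop [ 0.4863 -0.2698  0.0568] 0.0
noseR [ 0.5387 -0.2732  0.0016] 0.0016
tailR [ 0.4709 -0.2987  0.003 ] 0.0002
[ 0.48533851 -0.26926634  0.06      ] [ 0.48554464 -0.27180643  0.06      ]
[ 0.52880267 -0.23281298  0.        ] [ 0.52611903 -0.23053716  0.02      ]
[ 0.53974493 -0.27351622  0.        ] [ 0.53689443 -0.27061969  0.02      ]
[ 0.47010454 -0.29921561  0.        ] [ 0.46831603 -0.29592717  0.02      ]
[ 0.45619308 -0.25817081  0.        ] [ 0.45461671 -0.25550829  0.02      ]
```

```bash
cat >> m1.py <<'E'
print("-----")
from scipy.spatial.transform import Rotation as Ro
Rd=Ro.from_euler("ZY",[-3.0,-10],degrees=True).as_matrix()
# observations: label, deck coords (None=free)
obsT={"lowL":((172,540),(-135,70,6)),"lowR":((527,560),(-135,-70,6)),"upL":((212,44),(55,70,6)),"upR":((548,62),(55,-70,6)),
"railL":((207,133),(25,61,24)),"railR":((525,145),(25,-61,24)),"boltpostL":((205,263),(-27.6,61,35)),"posttop":((50,264),(-27.6,None,81))}
obsS={"lowL":((95,306),(-135,70,6)),"lowR":((82,485),(-135,-70,6)),"posttop":((322,60),(-27.6,None,81))}
from scipy.optimize import least_squares
def res(p,full=False):
    R=Ro.from_euler("ZY",[p[3],-10],degrees=True).as_matrix();o=p[:3];r=[];L=[]
    for cam_,obs,f in ((T,obsT,tp),(S,obsS,sp)):
        for k,(px,d) in obs.items():
            d=[d[0],105+p[4] if d[1] is None else d[1],d[2]]
            q=proj(cam_,o+R@np.array(d)/1000)[0]-f(*px); r+=list(q);L.append((k,q.round(2)))
    for k in ("UL","UR","LL","LR"): r.append((R[:,2]@(H[k]-o))*400)
    return L if full else np.array(r)
p=least_squares(res,[0.53,0.02,.04,-3,4],loss="soft_l1").x
print("deck origin",p)
for l in res(p,True): print(l)
print("plane resid px",res(p)[-4:])
R=Ro.from_euler("ZY",[p[3],-10],degrees=True).as_matrix()
for k in H: print(k,((H[k]-p[:3])@R*1000).round(1))
E
python3 m1.py | sed '1,/-----/d'
```

```text
deck origin [ 0.54087377  0.01901338  0.03385283 -2.40977373  3.16304362]
('lowL', array([-0.02, -0.3 ]))
('lowR', array([ 0.78, -0.4 ]))
('upL', array([-2.  ,  0.34]))
('upR', array([1.25, 0.36]))
('railL', array([ 0.26, -0.9 ]))
('railR', array([ 0.49, -0.38]))
('boltpostL', array([-0.84,  0.26]))
('posttop', array([0.22, 0.05]))
('lowL', array([-0.56, -0.38]))
('lowR', array([-0.75, -1.67]))
('posttop', array([-0.09, -1.01]))
plane resid px [0.46080952 0.58546178 0.06098082 0.45467105]
UL [39.8 47.4  1.2]
UR [ 38.6 -46.6   1.5]
LL [-105.7   48.8    0.2]
LR [-106.4  -45.4    1.1]
posttop [-27.8 108.8  76.8]
lowR [-135.5  -67.3   -1.9]
lowL [-134.5   70.4    3.2]
```

The measurements agree: deck slope 10.3°, yaw about -3°, and a chock edge of 77 mm against 76. The chock's yaw is about 19.3°, and its grip is at about (0.486, -0.270). I'll write a planner helper that works out displacements in tool axes.

```bash
cat >> h.py <<'E'
from scipy.spatial.transform import Rotation as Ro
def Rtool(xdir,zdir):
    z=np.array(zdir,float);z/=np.linalg.norm(z);x=np.array(xdir,float);x-=z*(x@z);x/=np.linalg.norm(x)
    return np.stack([x,np.cross(z,x),z],1)
def go(pos,R,s=None):
    s=s or read_state();R0=np.array(s["tcp_rot"])
    print("t",round(s["time_s"],2),"pos",s["position"].round(4),"F",s["force"].round(2),"open",round(s["opening"],3))
    if pos is not None: print("shift cm (tool)",(R0.T@(np.array(pos)-s["position"])*100).round(2))
    if R is not None: print("turn rotvec (tool, shift first)",Ro.from_matrix(R0.T@R).as_rotvec().round(4))
E
python3 - <<'E'
from h import *
a=np.radians(19.3)
go([.486,-.2702,.13],Rtool([np.sin(a),-np.cos(a),0],[0,0,-1]))
E
```

```text
t 0.2 pos [ 0.2229 -0.5834  0.2219] F [ 0.79 -1.16  1.25] open 1.001
shift cm (tool) [-19.86 -35.75   9.23]
turn rotvec (tool, shift first) [-0.0002  0.0013  0.028 ]
```

```bash
python3 -m crank '[[[-1,-1.8,0.4],[0,0,0.028]],[[-1.7,-3.1,0.8],[0,0,0]],[[-1.7,-3.1,0.8],[0,0,0]],[[-1.7,-3.1,0.8],[0,0,0]],[[-1.8,-3.2,0.8],[0,0,0]],[[-1.8,-3.2,0.8],[0,0,0]],[[-1.8,-3.2,0.8],[0,0,0]],[[-1.8,-3.2,0.8],[0,0,0]],[[-1.8,-3.2,0.8],[0,0,0]],[[-1.8,-3.2,0.8],[0,0,0]],[[-1.7,-3.1,0.8],[0,0,0]],[[-1,-1.8,0.4],[0,0,0]]]' 0.1
python3 - <<'E'
from h import *
a=np.radians(19.3)
go([.486,-.2702,.026],Rtool([np.sin(a),-np.cos(a),0],[0,0,-1]))
E
```

```text
time_s: 1.4
position: [0.491, -0.2796, 0.1337]
tcp_rot: [[0.332, -0.943, -0.001], [-0.943, -0.332, 0.001], [-0.002, 0.0, -1.0]]
force: [-0.7, -0.6, -1.2]
opening: 0.455
t 1.4 pos [ 0.491  -0.2796  0.1337] F [-0.69 -0.63 -1.21] open 0.455
shift cm (tool) [-1.04  0.16 10.78]
turn rotvec (tool, shift first) [0.0003 0.0016 0.0019]
```

```bash
python3 -m crank '[[[-0.5,0.1,1],[0,0,0]],[[-0.5,0,2],[0,0,0]],[[0,0,0],[0,0,0]],[[0,0,0],[0,0,0]]]'
python3 - <<'E'
from h import *
a=np.radians(19.3)
go([.486,-.2702,.026],Rtool([np.sin(a),-np.cos(a),0],[0,0,-1]))
for n,b in(("top",(190,260,340,420)),("side",(150,290,240,380))):
    c=cam(n)["pixels"][b[0]:b[1],b[2]:b[3],::-1];cv2.imwrite(f"pics/a_{n}.png",cv2.resize(c,None,fx=5,fy=5,interpolation=cv2.INTER_CUBIC)[:600])
E
```

```text
time_s: 1.8
position: [0.485, -0.2734, 0.1042]
tcp_rot: [[0.33, -0.944, -0.001], [-0.944, -0.33, 0.001], [-0.001, 0.001, -1.0]]
force: [0.1, 0.8, 0.5]
opening: 0.45
t 1.8 pos [ 0.485  -0.2734  0.1042] F [0.08 0.83 0.46] open 0.45
shift cm (tool) [-0.26 -0.21  7.82]
turn rotvec (tool, shift first) [ 0.0009  0.001  -0.0008]
```

View pics/a_side.png

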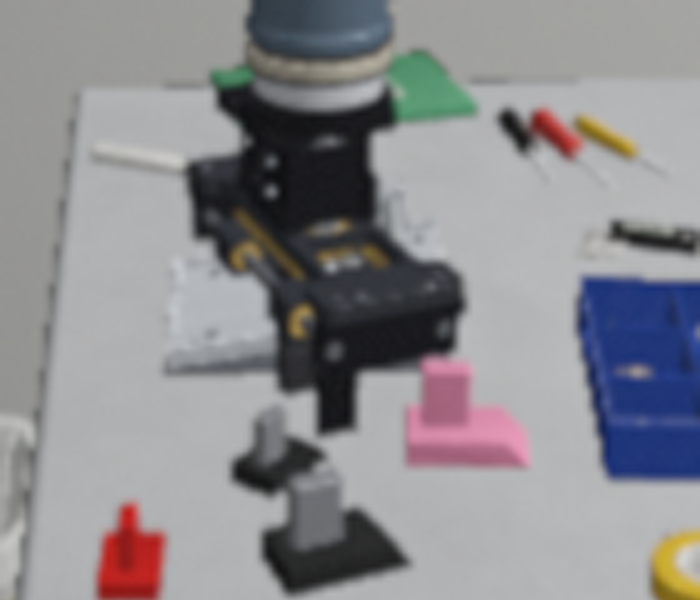

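The gripper is above and just left of the chock, with the fingertip at (335,415) and the grip at (318,505) in the crop, and the path down is clear. I'm descending now.

```bash
python3 -m crank '[[[-0.2,-0.2,1],[0,0,0]],[[0,0,1.5],[0,0,0]],[[0,0,1.5],[0,0,0]],[[0,0,1.5],[0,0,0]],[[0,0,1],[0,0,0]],[[0,0,0.8],[0,0,0]],[[0,0,0],[0,0,0]],[[0,0,0],[0,0,0]]]'
python3 - <<'E'
from h import *
a=np.radians(19.3)
go([.486,-.2702,.026],Rtool([np.sin(a),-np.cos(a),0],[0,0,-1]))
for n,b in(("side",(210,290,270,370)),):
    c=cam(n)["pixels"][b[0]:b[1],b[2]:b[3],::-1];cv2.imwrite(f"pics/b_{n}.png",cv2.resize(c,None,fx=7,fy=7,interpolation=cv2.INTER_CUBIC)[:600])
E
```

```text
time_s: 2.7
position: [0.4872, -0.2707, 0.0317]
tcp_rot: [[0.33, -0.944, 0.0], [-0.944, -0.33, -0.0], [0.0, -0.0, -1.0]]
force: [-0.1, -0.7, -0.2]
opening: 0.452
t 2.7 pos [ 0.4872 -0.2707  0.0317] F [-0.06 -0.72 -0.16] open 0.452
shift cm (tool) [-0.08  0.1   0.57]
turn rotvec (tool, shift first) [-0.0002 -0.0004 -0.0001]
```

View pics/b_side.png

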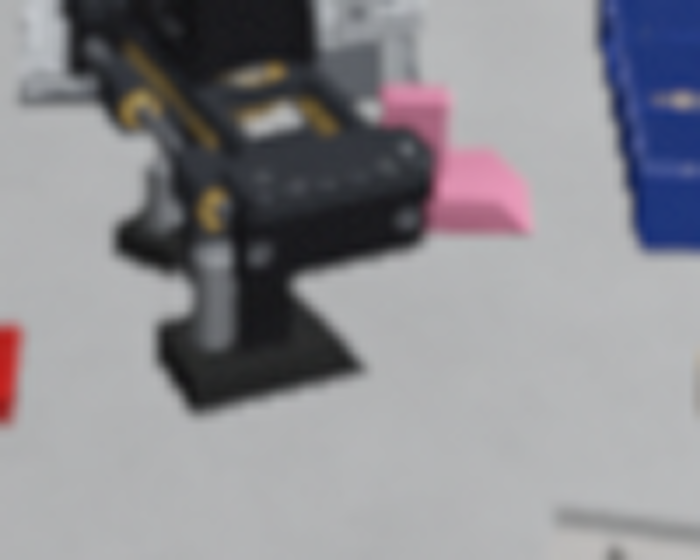

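```bash
python3 -m crank '[[[-0.1,0.1,0.5],[0,0,0]],[[0,0,0],[0,0,0]],[[0,0,0],[0,0,0]]]'
python3 -m crank '[[[0,0,0],[0,0,0]],[[0,0,0],[0,0,0]],[[0,0,0],[0,0,0]],[[0,0,0],[0,0,0]],[[0,0,0],[0,0,0]],[[0,0,0],[0,0,0]]]' 1
python3 - <<'E'
from h import *
go(None,None)
for n,b in(("top",(190,270,320,420)),):
    c=cam(n)["pixels"][b[0]:b[1],b[2]:b[3],::-1];cv2.imwrite(f"pics/c_{n}.png",cv2.resize(c,None,fx=7,fy=7,interpolation=cv2.INTER_CUBIC)[:600])
E
```

```text
time_s: 3.05
position: [0.4857, -0.2698, 0.0267]
tcp_rot: [[0.33, -0.944, 0.0], [-0.944, -0.33, -0.0], [0.0, -0.0, -1.0]]
force: [-0.1, -0.4, -0.1]
opening: 0.452
time_s: 3.65
position: [0.4856, -0.2697, 0.0266]
tcp_rot: [[0.33, -0.944, -0.0], [-0.944, -0.33, 0.0], [-0.0, 0.0, -1.0]]
force: [-0.4, 0.6, 1.0]
opening: 0.158
t 3.65 pos [ 0.4856 -0.2697  0.0266] F [-0.44  0.57  1.05] open 0.158
```

View pics/c_top.png

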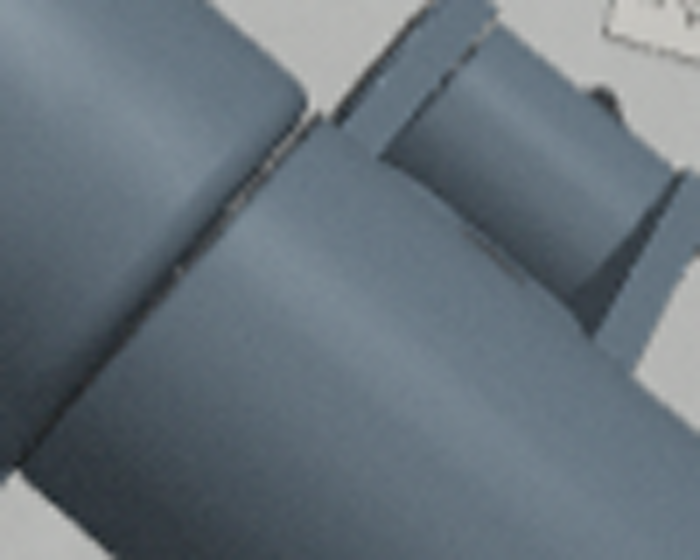

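The opening is 0.158, or 13.7 mm, so the 14 mm grip is held. The arm blocks the top view here. Next I'll lift and work out the pose over the deck.

```bash
python3 -m crank '[[[0,0,-0.5],[0,0,0]],[[0,0,-1.5],[0,0,0]],[[0,0,-2.5],[0,0,0]],[[0,0,-3],[0,0,0]],[[0,0,-3],[0,0,0]],[[0,0,-2.5],[0,0,0]],[[0,0,-1.5],[0,0,0]],[[0,0,-0.5],[0,0,0]],[[0,0,0],[0,0,0]]]'
cat >> h.py <<'E'
DO=np.array([.541,.019,.0345]);RD=Ro.from_euler("ZY",[-2.8,-10],degrees=True).as_matrix()
RP=Rtool(-RD[:,1],-RD[:,2])
def deck(x,y,z): return DO+RD@(np.array([x,y,z])/1000)
def indeck(P): return ((np.array(P)-DO)@RD*1000).round(1)
E
python3 - <<'E'
from h import *
print(deck(-80-14,0,26.6+60))
go(deck(-80-14,0,26.6+80),RP)
E
```

```text
time_s: 4.6
position: [0.4858, -0.27, 0.1771]
tcp_rot: [[0.33, -0.944, 0.001], [-0.944, -0.33, -0.001], [0.001, -0.001, -1.0]]
force: [-1.0, 0.1, -1.8]
opening: 0.161
[0.43351861 0.02425672 0.10346142]
t 4.6 pos [ 0.4858 -0.27    0.1771] F [-0.99  0.09 -1.75] open 0.161
shift cm (tool) [-29.64  -4.46   5.37]
turn rotvec (tool, shift first) [0.1715 0.0326 0.3848]
```

```bash
python3 -m crank '[[[-1,-0.2,0],[0,0,0]],[[-2,-0.3,0],[0,0,0]],[[-3,-0.5,0],[0,0,0]],[[-3,-0.5,0],[0,0,0]],[[-3,-0.5,0],[0,0,0]],[[-3,-0.5,0],[0,0,0]],[[-3,-0.5,0],[0,0,0]],[[-3,-0.5,0],[0,0,0]],[[-3,-0.5,0],[0,0,0]],[[-3,-0.4,0],[0,0,0]],[[-2,-0.3,0],[0,0,0]],[[-0.6,-0.2,0],[0,0,0]]]'
python3 -m crank '[[[0,0,0],[0.034,0.007,0.077]],[[0,0,0],[0.034,0.007,0.077]],[[0,0,0],[0.034,0.006,0.077]],[[0,0,0],[0.034,0.006,0.077]],[[0,0,0],[0.035,0.006,0.077]],[[0,0,0],[0,0,0]],[[0,0,0],[0,0,0]]]'
python3 - <<'E'
from h import *
go(deck(-80-14,0,26.6+40),RP)
for n,b in(("side",(130,260,230,360)),("top",(180,270,230,370))):
    c=cam(n)["pixels"][b[0]:b[1],b[2]:b[3],::-1];cv2.imwrite(f"pics/d_{n}.png",cv2.resize(c,None,fx=5,fy=5,interpolation=cv2.INTER_CUBIC)[:600])
E
```

```text
time_s: 5.8
position: [0.4315, 0.0281, 0.1755]
tcp_rot: [[0.333, -0.943, -0.005], [-0.943, -0.333, 0.001], [-0.003, 0.004, -1.0]]
force: [0.4, -0.2, -1.6]
opening: 0.158
time_s: 6.5
position: [0.434, 0.0254, 0.1762]
tcp_rot: [[-0.048, -0.984, 0.171], [-0.999, 0.047, -0.007], [-0.001, -0.171, -0.985]]
force: [0.2, 0.1, -1.2]
opening: 0.158
t 6.5 pos [0.434  0.0254 0.1762] F [ 0.2   0.06 -1.25] open 0.158
shift cm (tool) [0.13 1.29 9.16]
turn rotvec (tool, shift first) [0.0027 0.0012 0.0009]
```

View pics/d_side.png

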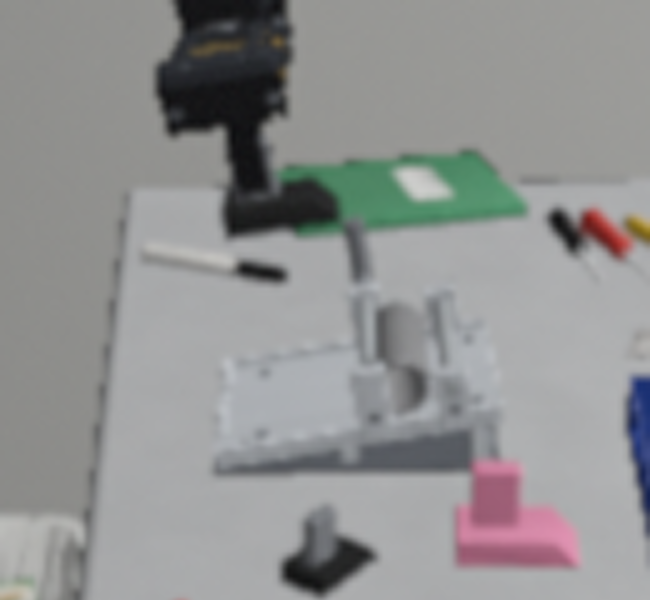

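View pics/d_top.png

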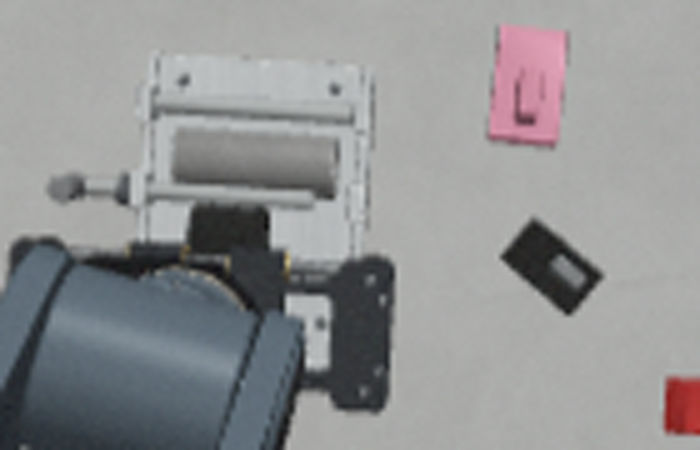

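The chock is held tilted to match the deck. In the top-view crop its nose is at (230,210), below the bolt, and it sits between the posts. I'm descending along the deck normal.

```bash
python3 -m crank '[[[0.1,0.4,0.5],[0,0,0]],[[0,0.5,1],[0,0,0]],[[0,0.4,1.5],[0,0,0]],[[0,0,1.5],[0,0,0]],[[0,0,1.5],[0,0,0]],[[0,0,1.5],[0,0,0]],[[0,0,1],[0,0,0]],[[0,0,0.6],[0,0,0]],[[0,0,0],[0,0,0]],[[0,0,0],[0,0,0]]]'
python3 - <<'E'
from h import *
go(deck(-80-14,0,26.6),RP);print(indeck(read_state()["position"]))
for n,b in(("side",(150,250,250,350)),("top",(180,270,230,370))):
    c=cam(n)["pixels"][b[0]:b[1],b[2]:b[3],::-1];cv2.imwrite(f"pics/e_{n}.png",cv2.resize(c,None,fx=6,fy=6,interpolation=cv2.INTER_CUBIC)[:600,:800])
E
```

```text
time_s: 7.6
position: [0.437, 0.0247, 0.0848]
tcp_rot: [[-0.049, -0.984, 0.172], [-0.999, 0.048, -0.007], [-0.001, -0.172, -0.985]]
force: [-1.2, 0.5, -1.3]
opening: 0.157
t 7.6 pos [0.437  0.0247 0.0848] F [-1.17  0.47 -1.3 ] open 0.157
shift cm (tool) [0.06 0.01 4.1 ]
turn rotvec (tool, shift first) [ 0.0013  0.0012 -0.0001]
[-93.8   0.6  67.6]
```

View pics/e_side.png

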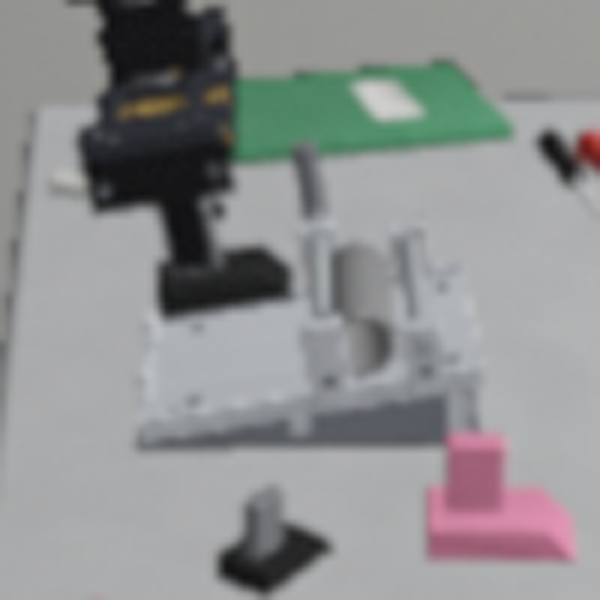

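View pics/e_top.png

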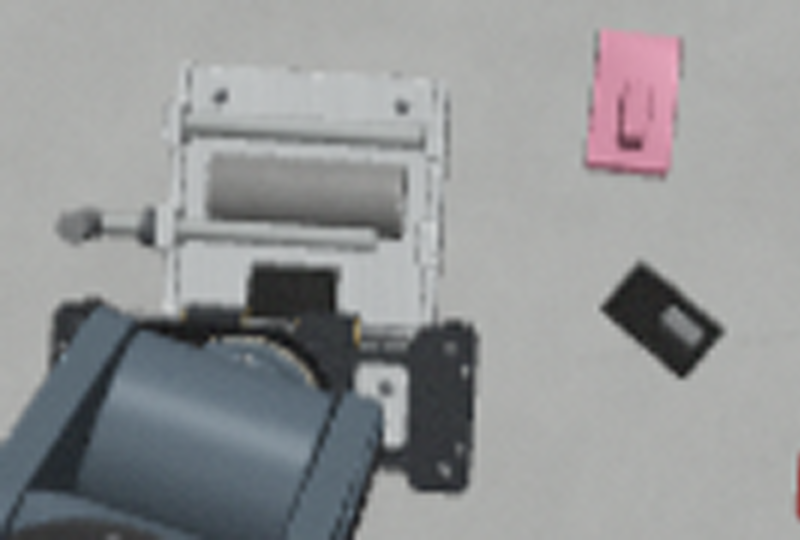

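```bash
python3 -m crank '[[[0.1,0,0.5],[0,0,0]],[[0.1,0,0.8],[0,0,0]],[[0.1,0,0.8],[0,0,0]],[[0,0,0.7],[0,0,0]],[[0,0,0.5],[0,0,0]],[[0,0,0.2],[0,0,0]],[[0,0,0],[0,0,0]],[[0,0,0],[0,0,0]]]'
python3 - <<'E'
from h import *
s=read_state()
go(deck(-80-14,0,26.6),RP);print(indeck(s["position"]), "F deck",(RD.T@s["force"]).round(2),"M",(RD.T@s["moment"]).round(2))
E
python3 -m crank '[[[0,0,0.1],[0,0,0]],[[0,0,0.1],[0,0,0]],[[0,0,0],[0,0,0]]]'
python3 - <<'E'
from h import *
s=read_state()
print(indeck(s["position"]), "F deck",(RD.T@s["force"]).round(2),"M",(RD.T@s["moment"]).round(2))
for n,b in(("side",(150,250,250,350)),):
    c=cam(n)["pixels"][b[0]:b[1],b[2]:b[3],::-1];cv2.imwrite(f"pics/f_{n}.png",cv2.resize(c,None,fx=6,fy=6,interpolation=cv2.INTER_CUBIC)[:600,:800])
E
```

```text
time_s: 8.5
position: [0.4428, 0.0215, 0.0502]
tcp_rot: [[-0.049, -0.984, 0.172], [-0.999, 0.048, -0.007], [-0.001, -0.172, -0.985]]
force: [-0.6, -0.8, -0.3]
opening: 0.16
t 8.5 pos [0.4428 0.0215 0.0502] F [-0.59 -0.83 -0.3 ] open 0.16
shift cm (tool) [-0.23 -0.    0.59]
turn rotvec (tool, shift first) [ 0.0015  0.0013 -0.0002]
[-94.   -2.3  32.5] F deck [-0.59 -0.86 -0.2 ] M [0.02 0.17 0.04]
time_s: 8.8
position: [0.4433, 0.0214, 0.0483]
tcp_rot: [[-0.049, -0.984, 0.172], [-0.999, 0.048, -0.007], [-0.001, -0.173, -0.985]]
force: [-0.2, 0.8, -1.7]
opening: 0.16
[-93.9  -2.4  30.6] F deck [-0.51  0.8  -1.63] M [0.03 0.18 0.03]
```

View pics/f_side.png

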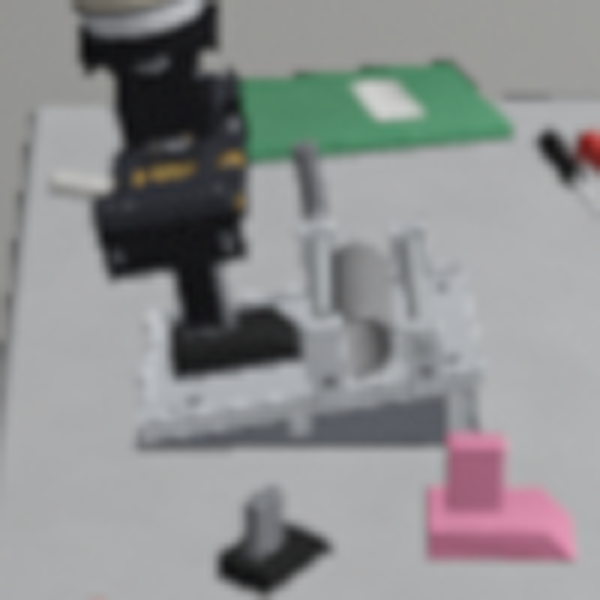

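```bash
cat > st.py <<'E'
from h import *
s=read_state()
print("deck pos",indeck(s["position"]), "F deck",(RD.T@s["force"]).round(2),"M",(RD.T@s["moment"]).round(2),"turn",Ro.from_matrix(np.array(s["tcp_rot"]).T@RP).as_rotvec().round(4))
E
for i in 1; do python3 -m crank '[[[0,0,0.1],[0,0,0]],[[0,0,0],[0,0,0]]]' >/dev/null; python3 st.py
python3 -m crank '[[[0,0,0.1],[0,0,0]],[[0,0,0],[0,0,0]]]' >/dev/null; python3 st.py
python3 -m crank '[[[0,0,0.05],[0,0,0]],[[0,0,0],[0,0,0]]]'>/dev/null; python3 st.py
python3 -m crank '[[[0,0,0.05],[0,0,0]],[[0,0,0],[0,0,0]]]'>/dev/null; python3 st.py;done
```

```text
deck pos [-93.9  -2.4  29.5] F deck [-0.42  0.59 -0.71] M [0.02 0.19 0.02] turn [ 0.0014  0.0012 -0.0003]
deck pos [-94.   -2.4  28.4] F deck [-0.11 -0.24 -1.58] M [0.02 0.13 0.03] turn [ 0.0015  0.0012 -0.0003]
deck pos [-94.   -2.4  28.2] F deck [0.04 0.97 2.49] M [-0.01  0.16 -0.04] turn [ 0.0012  0.0012 -0.0003]
deck pos [-94.   -2.4  28.1] F deck [ 0.42 -1.14  8.2 ] M [-0.07  0.28  0.01] turn [ 0.0006  0.0011 -0.0003]
```

Contact came at z ≈ 28.2 with the chock flat. I'll ease the press a little and slide uphill under the bolt.

```bash
python3 -m crank '[[[0,0,-0.05],[0,0,0]],[[0,-0.2,0],[0,0,0]],[[0,-0.2,0],[0,0,0]],[[0,0,0],[0,0,0]]]'>/dev/null; python3 st.py
python3 -m crank '[[[0,-0.3,0],[0,0,0]],[[0,-0.3,0],[0,0,0]],[[0,-0.2,0],[0,0,0]],[[0,0,0],[0,0,0]]]'>/dev/null; python3 st.py
```

```text
deck pos [-92.5  -1.8  28.3] F deck [-4.19 -0.43  6.22] M [-0.18  0.71  0.03] turn [ 0.0064  0.0025 -0.0003]
deck pos [-85.4  -1.5  28.3] F deck [-4.83  2.57  8.03] M [0.08 0.82 0.01] turn [0.0081 0.0029 0.0001]
```

```bash
python3 -m crank '[[[0,-0.3,-0.02],[0,0,0]],[[0,-0.3,-0.01],[0,0,0]],[[0,-0.2,0],[0,0,0]],[[0,0,0],[0,0,0]]]'>/dev/null; python3 st.py
python3 -m crank '[[[0,-0.2,0],[0,0,0]],[[0,-0.2,0],[0,0,0]],[[0,0,0],[0,0,0]]]'>/dev/null; python3 st.py
python3 - <<'E'
from h import *
for n,b in(("side",(160,245,265,350)),("top",(180,270,230,370))):
    c=cam(n)["pixels"][b[0]:b[1],b[2]:b[3],::-1];cv2.imwrite(f"pics/g_{n}.png",cv2.resize(c,None,fx=7,fy=7,interpolation=cv2.INTER_CUBIC)[:600,:800])
E
```

```text
deck pos [-73.3  -2.4  28.2] F deck [-1.41  0.28  2.5 ] M [ 0.13  0.29 -0.03] turn [ 0.0006  0.0011 -0.0003]
deck pos [-71.   -2.2  28.3] F deck [-3.61  0.18  4.18] M [-0.12  0.71 -0.04] turn [ 0.0039  0.0017 -0.0003]
```

View pics/g_side.png

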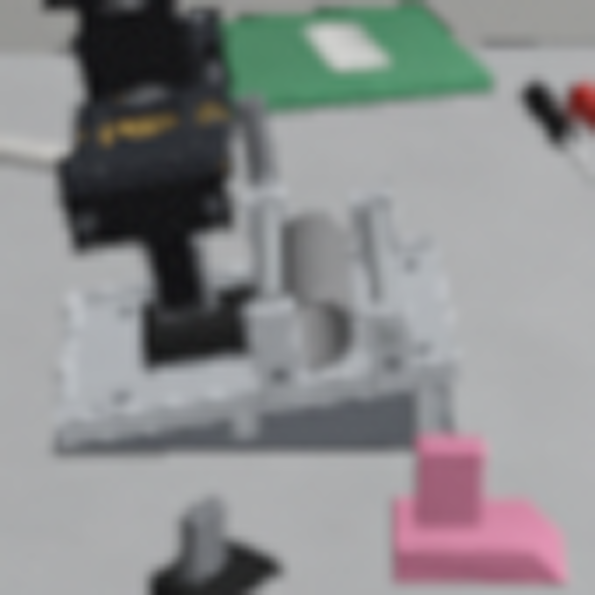

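View pics/g_top.png

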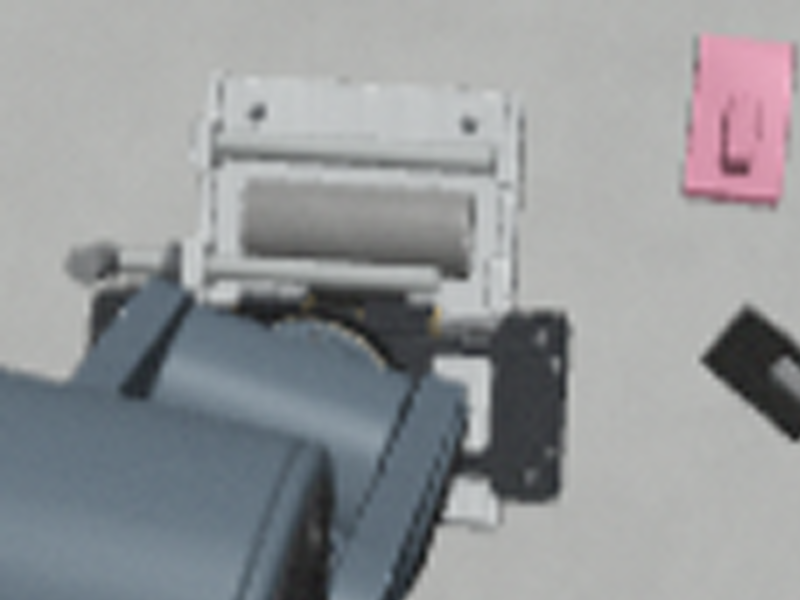

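The nose is now passing under the bolt, and the gripper's body stays clear of the handle. I'll go on in small steps and watch the along-slope force.

```bash
for i in 1; do
python3 -m crank '[[[0,-0.1,0],[0,0,0]],[[0,-0.1,0],[0,0,0]],[[0,0,0],[0,0,0]]]'>/dev/null; python3 st.py
python3 -m crank '[[[0,-0.1,0],[0,0,0]],[[0,-0.1,0],[0,0,0]],[[0,0,0],[0,0,0]]]'>/dev/null; python3 st.py
python3 -m crank '[[[0,-0.1,0],[0,0,0]],[[0,0,0],[0,0,0]]]'>/dev/null; python3 st.py
python3 -m crank '[[[0,-0.1,0],[0,0,0]],[[0,0,0],[0,0,0]]]'>/dev/null; python3 st.py
done
```

```text
deck pos [-70.9  -2.1  28.4] F deck [-7.68 -2.82  6.76] M [-0.47  1.2  -0.11] turn [ 0.0072  0.0022 -0.0004]
deck pos [-67.2  -2.1  28.3] F deck [-4.1  -0.08  2.46] M [ 0.1   0.74 -0.  ] turn [ 0.0038  0.0018 -0.0003]
deck pos [-65.9  -2.1  28.3] F deck [-4.57  1.26  4.66] M [ 0.07  0.76 -0.08] turn [ 0.0034  0.0017 -0.0002]
deck pos [-65.   -2.1  28.3] F deck [-3.42  0.21  4.46] M [ 0.07  0.8  -0.04] turn [ 0.0036  0.0018 -0.0002]
```

```bash
for i in 1; do
python3 -m crank '[[[0,-0.1,0],[0,0,0]],[[0,0,0],[0,0,0]]]'>/dev/null; python3 st.py
python3 -m crank '[[[0,-0.1,0],[0,0,0]],[[0,0,0],[0,0,0]]]'>/dev/null; python3 st.py
python3 -m crank '[[[0,-0.1,0],[0,0,0]],[[0,0,0],[0,0,0]]]'>/dev/null; python3 st.py
done
python3 - <<'E'
from h import *
for n,b in(("side",(160,245,265,350)),("top",(180,250,235,330))):
    c=cam(n)["pixels"][b[0]:b[1],b[2]:b[3],::-1];cv2.imwrite(f"pics/i_{n}.png",cv2.resize(c,None,fx=7,fy=7,interpolation=cv2.INTER_CUBIC)[:600,:800])
E
```

```text
deck pos [-64.1  -2.1  28.3] F deck [-5.17 -0.14  4.8 ] M [ 0.07  0.88 -0.03] turn [ 0.0038  0.0018 -0.0002]
deck pos [-63.1  -2.1  28.3] F deck [-4.48  1.17  4.89] M [ 0.07  0.81 -0.03] turn [ 0.0038  0.0018 -0.0002]
deck pos [-62.8  -2.   28.3] F deck [-5.16 -0.85  5.24] M [-0.02  1.02  0.  ] turn [ 0.0052  0.002  -0.0002]
```

View pics/i_side.png

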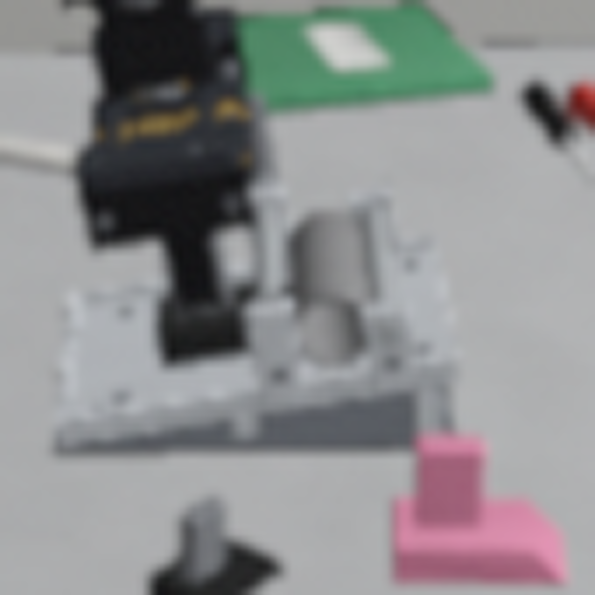

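View pics/i_top.png

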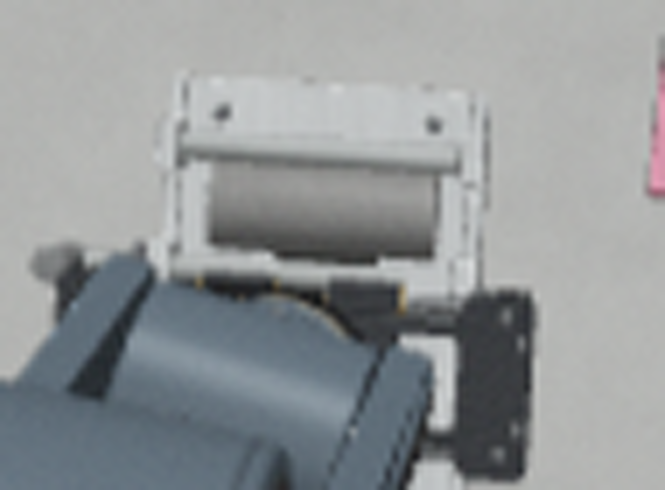

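The tube has moved uphill; its top edge meets the rail at top-crop (320,160). I'm pressing on in 0.5–1 mm steps.

```bash
for i in 1; do
python3 -m crank '[[[0,-0.1,0],[0,0,0]],[[0,0,0],[0,0,0]]]'>/dev/null; python3 st.py
python3 -m crank '[[[0,-0.05,0],[0,0,0]],[[0,0,0],[0,0,0]]]'>/dev/null; python3 st.py
python3 -m crank '[[[0,-0.05,0],[0,0,0]],[[0,0,0],[0,0,0]]]'>/dev/null; python3 st.py
done
```

```text
deck pos [-62.8  -1.9  28.4] F deck [-6.49 -1.72  7.29] M [-0.28  1.19 -0.03] turn [ 0.007   0.0023 -0.0001]
deck pos [-62.8  -1.9  28.4] F deck [-7.68 -1.78  7.12] M [-0.37  1.3  -0.09] turn [ 0.0079  0.0024 -0.0002]
deck pos [-62.8  -1.9  28.4] F deck [-8.3  -2.9   8.28] M [-0.47  1.47 -0.12] turn [ 0.0088  0.0025 -0.0001]
```

```bash
for i in 1; do
python3 -m crank '[[[0,-0.05,0],[0,0,0]],[[0,0,0],[0,0,0]]]'>/dev/null; python3 st.py
python3 -m crank '[[[0,-0.05,0],[0,0,0]],[[0,0,0],[0,0,0]]]'>/dev/null; python3 st.py
python3 -m crank '[[[0,-0.05,0],[0,0,0]],[[0,0,0],[0,0,0]]]'>/dev/null; python3 st.py
python3 -m crank '[[[0,-0.05,0],[0,0,0]],[[0,0,0],[0,0,0]]]'>/dev/null; python3 st.py
done
```

```text
deck pos [-62.7  -1.9  28.4] F deck [-8.81 -2.81  8.77] M [-0.51  1.5  -0.07] turn [ 0.0097  0.0026 -0.0002]
deck pos [-62.7  -1.9  28.5] F deck [-9.91 -2.82  9.52] M [-0.67  1.57 -0.12] turn [ 0.0105  0.0027 -0.0002]
deck pos [-62.7  -1.8  28.5] F deck [-10.71  -3.9   11.28] M [-0.77  1.69 -0.07] turn [ 0.0115  0.0029 -0.0002]
deck pos [-62.6  -1.8  28.5] F deck [-11.57  -4.41  11.09] M [-0.88  1.84 -0.05] turn [ 0.0123  0.003  -0.0002]
```

The chock stays put while the force climbs, but the ratio to Fz (~0.9) could also be static friction. I'll unload the normal force slightly to tell the two apart.

```bash
for i in 1; do
python3 -m crank '[[[0,0,-0.03],[0,0,0]],[[0,0,0],[0,0,0]]]'>/dev/null; python3 st.py
python3 -m crank '[[[0,0,-0.03],[0,0,0]],[[0,0,0],[0,0,0]]]'>/dev/null; python3 st.py
python3 -m crank '[[[0,0,-0.03],[0,0,0]],[[0,0,0],[0,0,0]]]'>/dev/null; python3 st.py
done
```

```text
deck pos [-62.6  -1.8  28.6] F deck [-10.44  -3.     9.04] M [-0.79  1.81 -0.12] turn [ 0.0125  0.003  -0.0002]
deck pos [-62.5  -1.8  28.7] F deck [-10.16  -2.83   6.3 ] M [-0.73  1.82 -0.12] turn [ 0.0126  0.003  -0.0002]
deck pos [-62.4  -1.8  28.8] F deck [-9.05 -3.68  3.65] M [-0.69  1.82 -0.08] turn [ 0.0127  0.0031 -0.0003]
```

With Fz down to 3.7 N the chock still holds at Fx ≈ 9 N, a ratio far above friction, so the tube is bearing on the rail. The hand has pitched 0.7° nose-down under the load. I'll level it and press firmly but gently.

```bash
for i in 1; do
python3 -m crank '[[[0,0,0],[0.006,0,0]],[[0,-0.05,0.03],[0.006,0.003,0]],[[0,0,0],[0,0,0]]]'>/dev/null; python3 st.py
python3 -m crank '[[[0.03,-0.1,0.0],[0.002,0,0]],[[0,0,0],[0,0,0]]]'>/dev/null; python3 st.py
python3 -m crank '[[[0.03,-0.1,0.0],[0.002,0,0]],[[0,0,0],[0,0,0]]]'>/dev/null; python3 st.py
done
```

```text
deck pos [-62.6  -1.7  28.4] F deck [-10.39  -4.93   3.62] M [-0.74  1.99 -0.16] turn [ 0.002   0.0003 -0.0005]
deck pos [-62.6  -1.8  28.4] F deck [-11.19  -3.46   3.42] M [-0.6   2.22 -0.14] turn [ 0.0022  0.0009 -0.0005]
deck pos [-62.6  -1.8  28.4] F deck [-12.27  -1.68   4.21] M [-0.52  2.33 -0.07] turn [ 0.0021  0.0014 -0.0004]
```

```bash
for i in 1; do
python3 -m crank '[[[0.03,-0.1,0.0],[0.003,0,0]],[[0,0,0],[0,0,0]]]'>/dev/null; python3 st.py
python3 -m crank '[[[0.02,-0.1,0.02],[0.002,-0.001,0]],[[0,0,0],[0,0,0]]]'>/dev/null; python3 st.py
python3 -m crank '[[[0.0,-0.1,0.02],[0.002,0,0]],[[0,0,0],[0,0,0]]]'>/dev/null; python3 st.py
done
python3 - <<'E'
from h import *
for n,b in(("side",(160,245,265,350)),("top",(180,250,235,330))):
    c=cam(n)["pixels"][b[0]:b[1],b[2]:b[3],::-1];cv2.imwrite(f"pics/j_{n}.png",cv2.resize(c,None,fx=7,fy=7,interpolation=cv2.INTER_CUBIC)[:600,:800])
E
```

```text
deck pos [-62.6  -1.8  28.4] F deck [-13.29  -2.71   5.96] M [-0.45  2.55 -0.13] turn [ 0.0011  0.0019 -0.0004]
deck pos [-62.6  -1.8  28.3] F deck [-14.   -2.1   8.2] M [-0.5   2.72 -0.11] turn [ 0.0009  0.0033 -0.0003]
deck pos [-62.6  -1.7  28.2] F deck [-15.95  -3.76   9.43] M [-0.82  2.94 -0.1 ] turn [ 0.0007  0.0035 -0.0001]
```

View pics/j_side.png

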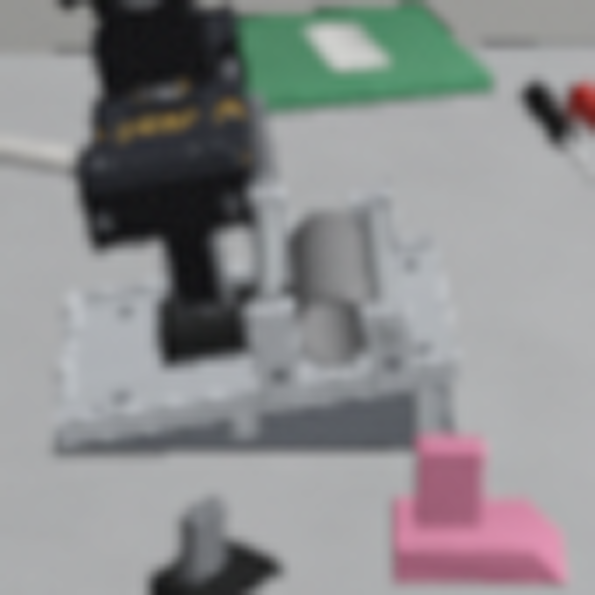

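View pics/j_top.png

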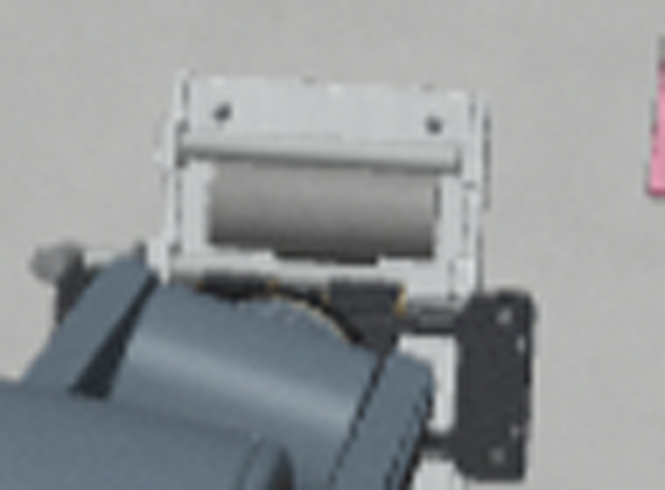

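It now takes 16 N with no movement at -62.6, the tube touches the rail, and the force is firm but gentle. I'll relax the arm's spring load before opening so the release doesn't jerk.

```bash
for i in 1; do
python3 -m crank '[[[0,0.1,0],[0,0,0]],[[0,0.1,0],[-0.003,0,0]],[[0,0,0],[0,0,0]]]'>/dev/null; python3 st.py
python3 -m crank '[[[0.0,0.1,0],[-0.003,0,0]],[[0.0,0.1,0],[-0.003,0,0]],[[0,0,0],[0,0,0]]]'>/dev/null; python3 st.py
python3 -m crank '[[[0.0,0.1,0],[-0.003,0,0]],[[0,0,0],[0,0,0]]]'>/dev/null; python3 st.py
done
```

```text
deck pos [-62.7  -1.8  28.2] F deck [-14.02  -1.03   7.96] M [-0.36  2.46 -0.1 ] turn [-0.0001  0.003  -0.0002]
deck pos [-62.7  -1.9  28.3] F deck [-11.31   1.4    7.17] M [ 0.02  1.98 -0.06] turn [ 0.002   0.0024 -0.0001]
deck pos [-62.7  -2.   28.3] F deck [-9.62  2.57  6.67] M [ 0.27  1.76 -0.02] turn [ 0.003   0.0021 -0.    ]
```

```bash
for i in 1; do
python3 -m crank '[[[-0.05,0.1,0],[0,0,0]],[[-0.05,0.1,0],[-0.002,0,0]],[[0,0,0],[0,0,0]]]'>/dev/null; python3 st.py
python3 -m crank '[[[-0.03,0.1,0],[-0.003,0,0]],[[0.0,0.1,0],[0,0,0]],[[0,0,0],[0,0,0]]]'>/dev/null; python3 st.py
done
```

```text
deck pos [-62.7  -1.9  28.2] F deck [-8.49 -1.87  4.67] M [-0.37  1.54 -0.06] turn [ 0.0011  0.0008 -0.0002]
deck pos [-62.8  -1.9  28.2] F deck [-5.03 -1.22  3.2 ] M [-0.19  1.14 -0.06] turn [ 0.0002  0.0001 -0.0005]
```

```bash
python3 -m crank '[[[0,0,0],[0,0,0]],[[0,0,0],[0,0,0]],[[0,0,0],[0,0,0]],[[0,0,0],[0,0,0]]]' 0.2; python3 st.py
python3 - <<'E'
from h import *
for n,b in(("side",(160,245,265,350)),):
    c=cam(n)["pixels"][b[0]:b[1],b[2]:b[3],::-1];cv2.imwrite(f"pics/k_{n}.png",cv2.resize(c,None,fx=7,fy=7,interpolation=cv2.INTER_CUBIC)[:600,:800])
E
```

```text
time_s: 18.15
position: [0.4778, 0.0197, 0.0522]
tcp_rot: [[-0.049, -0.982, 0.18], [-0.999, 0.048, -0.01], [0.001, -0.18, -0.984]]
force: [-0.8, -0.2, -0.3]
opening: 0.377
deck pos [-59.1  -2.4  28.4] F deck [-0.83 -0.25 -0.21] M [0.06 0.08 0.02] turn [-0.0068 -0.0012 -0.0003]
```

View pics/k_side.png

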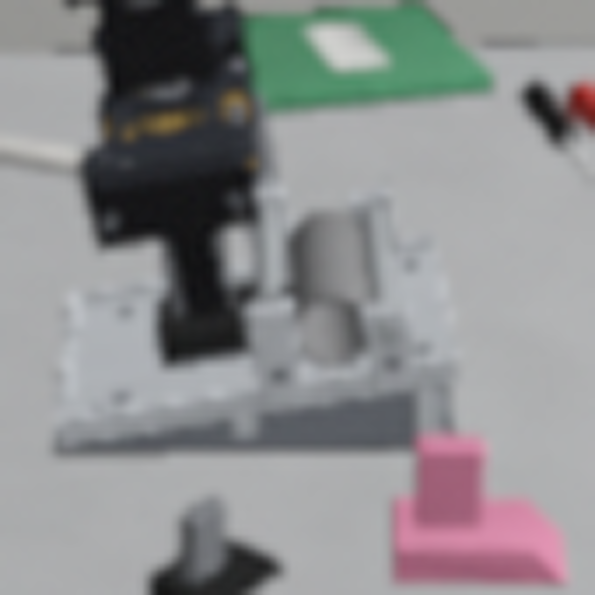

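The chock and tube haven't moved, and the hand carries no force. I'm lifting away along the deck normal, then taking a look.

```bash
python3 -m crank '[[[0,0.3,-0.5],[0,0,0]],[[0,0,-1],[0,0,0]],[[0,0,-2],[0,0,0]],[[0,0,-3],[0,0,0]],[[0,0,-3],[0,0,0]],[[0,0,-2],[0,0,0]],[[0,0,-1],[0,0,0]],[[0,0,0],[0,0,0]]]'
python3 st.py
python3 - <<'E'
from h import *
for n,b in(("side",(160,245,265,350)),("top",(180,250,230,330))):
    c=cam(n)["pixels"][b[0]:b[1],b[2]:b[3],::-1];cv2.imwrite(f"pics/l_{n}.png",cv2.resize(c,None,fx=7,fy=7,interpolation=cv2.INTER_CUBIC)[:600,:800])
E
```

```text
time_s: 19.0
position: [0.4518, 0.0212, 0.1761]
tcp_rot: [[-0.049, -0.982, 0.181], [-0.999, 0.048, -0.01], [0.001, -0.182, -0.983]]
force: [-0.3, 0.3, -0.7]
opening: 0.4
deck pos [-63.3  -2.2 154.9] F deck [-0.42  0.29 -0.65] M [-0.01  0.1  -0.01] turn [-0.0082 -0.0014 -0.0001]
```

View pics/l_side.png

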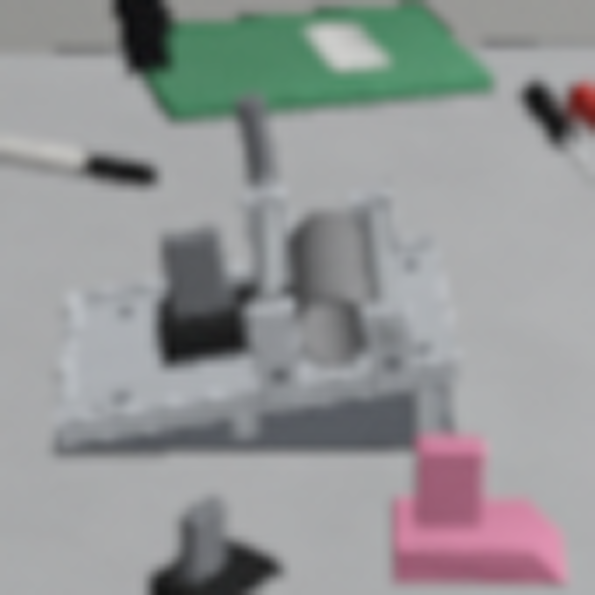

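View pics/l_top.png

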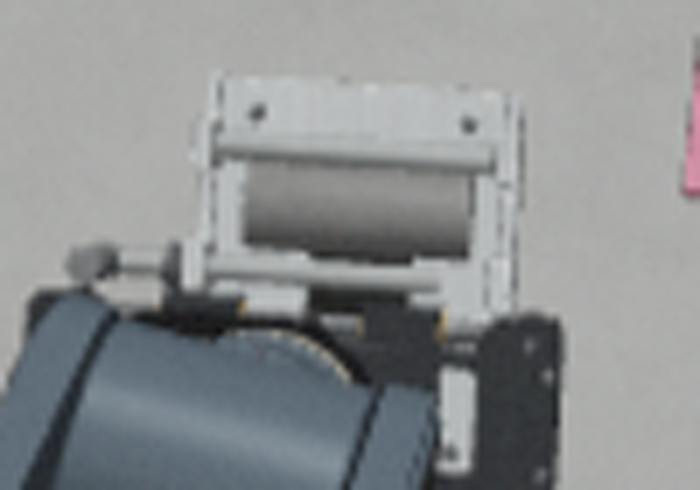

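The chock sits flat with its nose under the bolt and the tube stays on the rail. In the side crop the grip is at (195,275) and the tube at (335,330); in the top crop the rail and tube meet at (360,165). Next I'll measure the bolt handle.

```bash
python3 - <<'E'
from h import *
T=cam("top");S=cam("side")
t=T["pixels"];s=S["pixels"]
cv2.imwrite("pics/m.png",np.hstack([cv2.resize(t[205:230,232:262,::-1],(360,300),interpolation=cv2.INTER_CUBIC),cv2.resize(s[168:193,290:320,::-1],(360,300),interpolation=cv2.INTER_CUBIC)]))
print(read_state()["joint_positions"].round(1))
E
```

```text
[-12.7  18.4 116.6   3.   35.   77.8]
```

View pics/m.png

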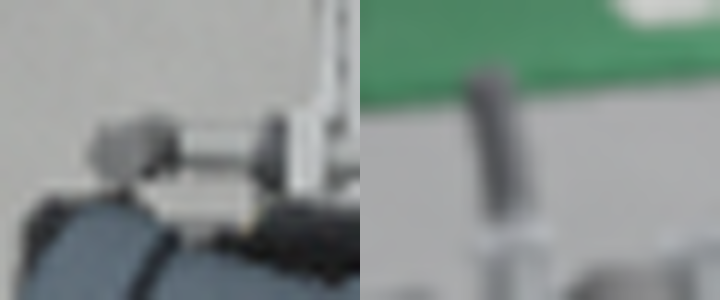

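```bash
python3 - <<'E'
from h import *
import pickle
T,S=pickle.load(open("cams.pkl","rb"))
a=(232+120.5/12-.5,205+150.5/12-.5);b=(290+132/12-.5,168+73/12-.5)
X,e=tri(T,a,S,b);print("posttop",X,e,indeck(X))
# ray onto deck plane z=81
for c,p in((T,a),(S,b)):
    o,v=ray(c,p)
    for z in(81,82.6):
        P=deck(0,0,z);k=RD[:,2]@(P-o)/(RD[:,2]@v);print(z,indeck(o+k*v))
RH=Rtool(RD[:,0],-RD[:,2])
print("side px of handle axis foot/top",proj(S,[deck(-27.6,109,81),deck(-27.6,109,30)]))
go(deck(-27.6,109,66-19+60),RH)
E
```

```text
posttop [0.50552619 0.12753053 0.10795857] 0.0009800576229790892 [-27.4 106.7  79.4]
81 [-26.8 106.4  81. ]
82.6 [-26.7 106.1  82.6]
81 [-27.6 102.7  81. ]
82.6 [-27.4  98.6  82.6]
side px of handle axis foot/top [[300.48371989 172.93431679]
 [302.85395231 185.75348444]]
t 19.2 pos [0.4507 0.0214 0.1735] F [-1.24  0.17 -0.42] open 0.404
shift cm (tool) [-11.11  -3.7    4.56]
turn rotvec (tool, shift first) [-0.0016 -0.0022 -1.5713]
```

The handle's top is at deck (-27.4, 106.7, 79), which agrees with the stated -27.6 and 81. I'm rotating the hand so the jaws open along the slope.

```bash
python3 -m crank '[[[0,0,0],[0,0,-0.131]],[[0,0,0],[0,0,-0.131]],[[0,0,0],[0,0,-0.131]],[[0,0,0],[0,0,-0.131]],[[0,0,0],[0,0,-0.131]],[[0,0,0],[0,0,-0.131]],[[0,0,0],[0,0,-0.131]],[[0,0,0],[0,0,-0.131]],[[0,0,0],[0,0,-0.131]],[[0,0,0],[0,0,-0.131]],[[0,0,0],[0,0,-0.131]],[[0,0,0],[0,0,-0.131]]]' 0.1
cat >> h.py <<'E'
RH=Rtool(RD[:,0],-RD[:,2])
E
python3 - <<'E'
from h import *
go(deck(-27.3,107,107),RH)
E
```

```text
time_s: 20.4
position: [0.4508, 0.0214, 0.1731]
tcp_rot: [[0.984, -0.043, 0.175], [-0.042, -0.999, -0.009], [0.175, 0.001, -0.985]]
force: [-0.5, -0.4, 0.4]
opening: 0.447
t 20.4 pos [0.4508 0.0214 0.1731] F [-0.48 -0.42  0.41] open 0.447
shift cm (tool) [  3.81 -10.88   4.52]
turn rotvec (tool, shift first) [ 0.0003 -0.0017  0.0062]
```

```bash
python3 -m crank '[[[0.3,-1,0],[0,0,0.006]],[[0.6,-2,0.5],[0,0,0]],[[0.8,-2.5,0.5],[0,0,0]],[[0.8,-2.5,0.5],[0,0,0]],[[0.7,-2,0.5],[0,0,0]],[[0.6,-0.9,0.5],[0,0,0]],[[0,0,0],[0,0,0]],[[0,0,0],[0,0,0]]]'
python3 - <<'E'
from h import *
go(deck(-27.3,107,47),RH)
print(indeck(read_state()["position"]))
for n,b in(("side",(140,225,260,345)),("top",(180,250,210,310))):
    c=cam(n)["pixels"][b[0]:b[1],b[2]:b[3],::-1];cv2.imwrite(f"pics/n_{n}.png",cv2.resize(c,None,fx=7,fy=7,interpolation=cv2.INTER_CUBIC)[:600,:800])
E
```

```text
time_s: 21.2
position: [0.4983, 0.1275, 0.1558]
tcp_rot: [[0.983, -0.054, 0.176], [-0.053, -0.999, -0.01], [0.176, 0.0, -0.984]]
force: [-0.6, -1.5, -0.1]
opening: 0.452
t 21.2 pos [0.4983 0.1275 0.1558] F [-0.65 -1.51 -0.07] open 0.452
shift cm (tool) [-0.13 -0.08  8.08]
turn rotvec (tool, shift first) [ 0.0012 -0.0023 -0.0049]
[-26.2 106.2 127.8]
```

View pics/n_side.png

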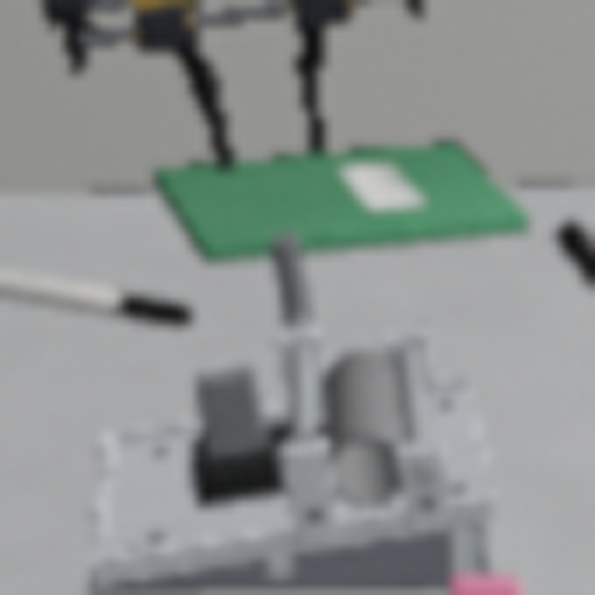

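View pics/n_top.png

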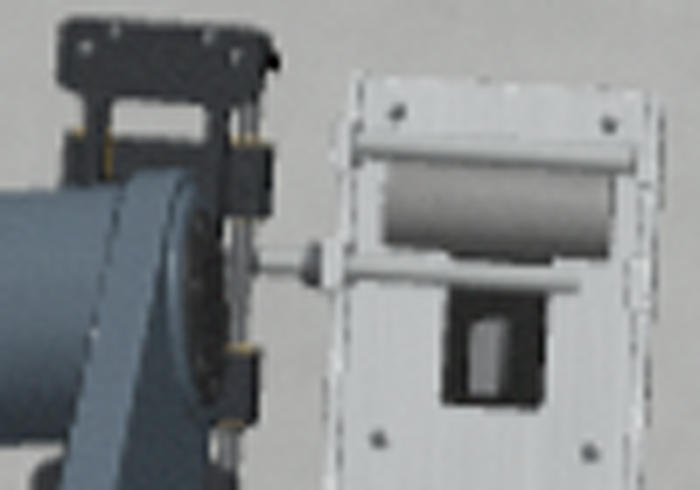

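The jaws straddle the handle from above: fingers at side-crop (228,160) and (317,150), post top at (287,240). In the top view the chock is square below the bolt. I'm descending.

```bash
python3 -m crank '[[[-0.1,-0.1,1],[0,0,0]],[[0,0,1.5],[0,0,0]],[[0,0,1],[0,0,0]],[[0,0,1],[0,0,0]],[[0,0,1],[0,0,0]],[[0,0,1],[0,0,0]],[[0,0,1],[0,0,0]],[[0,0,0.5],[0,0,0]],[[0,0,0],[0,0,0]],[[0,0,0],[0,0,0]]]'
python3 - <<'E'
from h import *
go(deck(-27.3,107,47),RH)
print(indeck(read_state()["position"]))
for n,b in(("side",(140,225,260,345)),):
    c=cam(n)["pixels"][b[0]:b[1],b[2]:b[3],::-1];cv2.imwrite(f"pics/o_{n}.png",cv2.resize(c,None,fx=7,fy=7,interpolation=cv2.INTER_CUBIC)[:600,:800])
E
```

```text
time_s: 22.3
position: [0.5123, 0.1282, 0.0777]
tcp_rot: [[0.983, -0.054, 0.178], [-0.053, -0.999, -0.009], [0.178, -0.0, -0.984]]
force: [0.4, -0.2, -0.9]
opening: 0.45
t 22.3 pos [0.5123 0.1282 0.0777] F [ 0.38 -0.17 -0.86] open 0.45
shift cm (tool) [-0.13  0.07  0.14]
turn rotvec (tool, shift first) [ 0.0007 -0.0046 -0.005 ]
[-26.  107.7  48.4]
```

View pics/o_side.png

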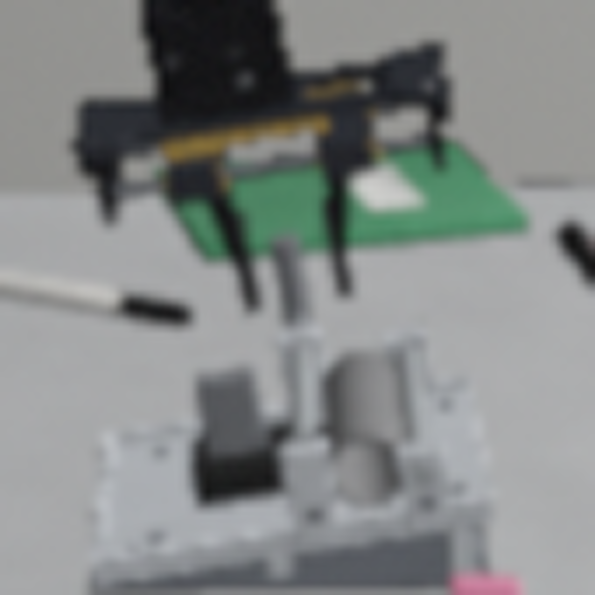

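The fingers at (250,300) and (342,290) centre on the post at (296,295). Closing.

```bash
python3 -m crank '[[[-0.05,0,0],[0,0,0]],[[0,0,0],[0,0,0]],[[0,0,0],[0,0,0]],[[0,0,0],[0,0,0]],[[0,0,0],[0,0,0]],[[0,0,0],[0,0,0]]]' 1; python3 st.py
python3 -m crank '[[[0,-0.3,0],[0,0,0]],[[0,-0.5,0],[0,0,0]],[[0,-0.5,0],[0,0,0]],[[0,0,0],[0,0,0]]]'; python3 st.py
```

```text
time_s: 22.95
position: [0.5104, 0.1283, 0.0775]
tcp_rot: [[0.983, -0.054, 0.175], [-0.053, -0.999, -0.009], [0.176, -0.0, -0.984]]
force: [-4.4, 1.1, 3.3]
opening: 0.176
deck pos [-27.9 107.7  48.6] F deck [-3.84  0.84  3.99] M [ 0.1   0.64 -0.07] turn [-9.0000e-04 -2.3000e-03  1.5657e+00]
time_s: 23.35
position: [0.5111, 0.1418, 0.0775]
tcp_rot: [[0.983, -0.054, 0.175], [-0.053, -0.999, -0.009], [0.176, -0.0, -0.984]]
force: [-5.8, 1.3, 6.0]
opening: 0.171
deck pos [-27.9 121.2  48.6] F deck [-4.72  0.97  6.9 ] M [ 0.23  0.87 -0.05] turn [-1.0000e-03 -2.2000e-03  1.5661e+00]
```

```bash
python3 -m crank '[[[-0.1,-0.5,-0.05],[0,0,0]],[[-0.05,-0.7,-0.03],[0,0,0]],[[0,-0.7,0],[0,0,0]],[[0,-0.7,0],[0,0,0]],[[0,0,0],[0,0,0]]]'; python3 st.py
python3 - <<'E'
from h import *
for n,b in(("side",(140,225,260,345)),("top",(180,250,210,310))):
    c=cam(n)["pixels"][b[0]:b[1],b[2]:b[3],::-1];cv2.imwrite(f"pics/p_{n}.png",cv2.resize(c,None,fx=7,fy=7,interpolation=cv2.INTER_CUBIC)[:600,:800])
E
```

```text
time_s: 23.85
position: [0.5124, 0.1685, 0.0777]
tcp_rot: [[0.983, -0.053, 0.178], [-0.052, -0.999, -0.009], [0.178, -0.001, -0.984]]
force: [-0.1, 2.2, -6.8]
opening: 0.172
deck pos [-27.9 148.   48.8] F deck [-1.35  2.15 -6.67] M [ 0.27  0.33 -0.03] turn [-0.0036 -0.0036  1.5665]
```

View pics/p_side.png

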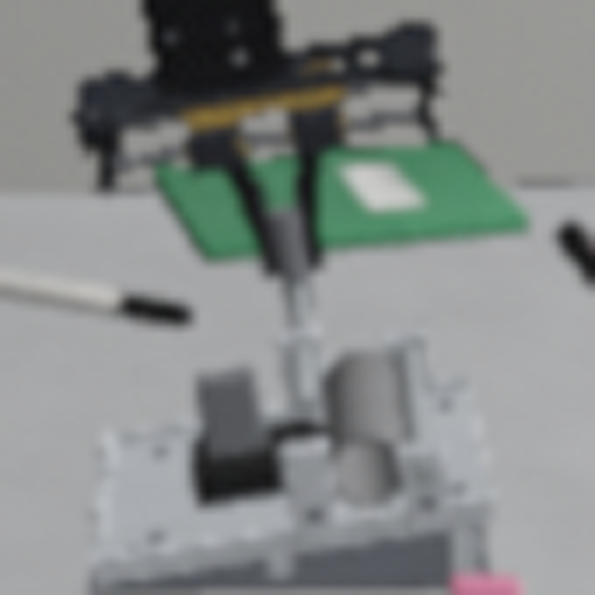

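View pics/p_top.png

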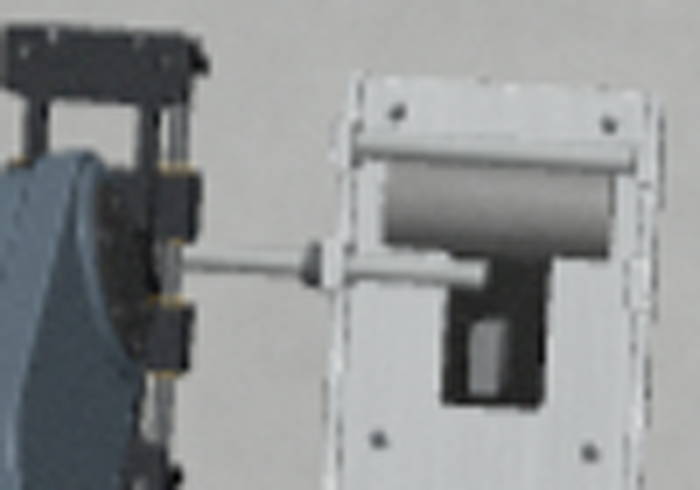

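The bolt is sliding out: its end is now at top-crop (487,275), and the tube and chock are unmoved. I'm drawing on.

```bash
python3 -m crank '[[[0,-0.7,0.04],[0,0,0]],[[0,-0.8,0],[0,0,0]],[[0,-0.8,0],[0,0,0]],[[0,-0.8,0],[0,0,0]],[[0,-0.8,0],[0,0,0]],[[0,-0.6,0],[0,0,0]],[[0,0,0],[0,0,0]]]'; python3 st.py
python3 -m crank '[[[0,-0.3,0],[0,0,0]],[[0,-0.2,0],[0,0,0]],[[0,0,0],[0,0,0]]]'>/dev/null; python3 st.py
python3 -m crank '[[[0,-0.2,0],[0,0,0]],[[0,0,0],[0,0,0]]]'>/dev/null; python3 st.py
python3 -m crank '[[[0,-0.2,0],[0,0,0]],[[0,0,0],[0,0,0]]]'>/dev/null; python3 st.py
```

```text
time_s: 24.65
position: [0.5146, 0.2135, 0.0777]
tcp_rot: [[0.983, -0.053, 0.178], [-0.053, -0.999, -0.008], [0.178, -0.001, -0.984]]
force: [-0.8, 0.8, -6.7]
opening: 0.174
deck pos [-27.8 193.   48.8] F deck [-1.96  0.75 -6.45] M [0.27 0.52 0.02] turn [-0.0039 -0.0035  1.5663]
deck pos [-27.8 196.8  48.8] F deck [-1.37  0.54 -6.1 ] M [ 0.15  0.47 -0.06] turn [-0.0029 -0.0038  1.5654]
deck pos [-27.8 198.6  48.8] F deck [-1.16 -0.67 -6.46] M [-0.09  0.54 -0.02] turn [-0.0026 -0.0039  1.5656]
deck pos [-27.8 200.7  48.8] F deck [-3.12 -1.   -6.1 ] M [-0.13  0.58 -0.02] turn [-0.0026 -0.0039  1.5656]
```

```bash
for i in 1; do python3 -m crank '[[[0,-0.2,0.05],[0,0,0]],[[0,0,0],[0,0,0]]]'>/dev/null; python3 st.py
python3 -m crank '[[[0,-0.2,0],[0,0,0]],[[0,0,0],[0,0,0]]]'>/dev/null; python3 st.py
python3 -m crank '[[[0,-0.2,0],[0,0,0]],[[0,0,0],[0,0,0]]]'>/dev/null; python3 st.py
python3 -m crank '[[[0,-0.2,0],[0,0,0]],[[0,0,0],[0,0,0]]]'>/dev/null; python3 st.py
python3 -m crank '[[[0,-0.2,0],[0,0,0]],[[0,0,0],[0,0,0]]]'>/dev/null; python3 st.py; done
```

```text
deck pos [-27.7 202.9  48.7] F deck [-2.31 -0.91 -1.47] M [-0.16  0.67 -0.04] turn [-0.003  -0.004   1.5658]
deck pos [-27.7 204.9  48.6] F deck [-4.34 -1.39  1.13] M [-0.08  0.78 -0.01] turn [-0.0031 -0.004   1.5658]
deck pos [-27.7 206.9  48.6] F deck [-4.03 -0.86  2.04] M [-0.1   0.89 -0.03] turn [-0.0031 -0.004   1.5658]
deck pos [-27.8 207.6  48.6] F deck [-3.4  -6.26  4.74] M [-1.1   0.67 -0.02] turn [-7.0000e-04 -5.1000e-03  1.5669e+00]
deck pos [-27.8 207.7  48.5] F deck [ -2.12 -14.32   5.48] M [-2.4   0.47 -0.05] turn [ 0.0024 -0.0064  1.568 ]
```

The stop is reached: Fy rose to -14 N with no movement at y = 207.7, a draw of 100 mm. I'll relax to about zero force, release, and lift.

```bash
python3 -m crank '[[[0,0.2,-0.03],[0,0,0]],[[0,0,0],[0,0,0]]]'>/dev/null; python3 st.py
python3 -m crank '[[[0.03,0.05,-0.01],[0,0,0]],[[0,0,0],[0,0,0]]]'>/dev/null; python3 st.py
python3 -m crank '[[[0,0,0],[0,0,0]],[[0,0,0],[0,0,0]],[[0,0,0],[0,0,0]],[[0,0,0],[0,0,0]],[[0,0,0],[0,0,0]]]' 0.1;python3 st.py
python3 -m crank '[[[0,0,-0.5],[0,0,0]],[[0,0,-1.5],[0,0,0]],[[0,0,-2],[0,0,0]],[[0,0,-2.5],[0,0,0]],[[0,0,-3],[0,0,0]],[[0,0,-2],[0,0,0]],[[0,0,-1],[0,0,0]],[[0,0,0],[0,0,0]],[[0,0,0],[0,0,0]]]'
python3 - <<'E'
from h import *
for n,b in(("side",(140,225,260,345)),("top",(180,250,200,310))):
    c=cam(n)["pixels"][b[0]:b[1],b[2]:b[3],::-1];cv2.imwrite(f"pics/q_{n}.png",cv2.resize(c,None,fx=7,fy=7,interpolation=cv2.INTER_CUBIC)[:600,:800])
E
```

```text
deck pos [-27.8 207.5  48.6] F deck [-2.95 -6.66  1.82] M [-1.02  0.64 -0.06] turn [-1.1000e-03 -4.6000e-03  1.5659e+00]
deck pos [-27.7 207.5  48.6] F deck [-3.63 -4.07  1.53] M [-0.69  0.8  -0.04] turn [-1.100e-03 -4.100e-03  1.566e+00]
time_s: 27.25
position: [0.5169, 0.229, 0.0781]
tcp_rot: [[0.982, -0.054, 0.18], [-0.053, -0.999, -0.009], [0.18, -0.001, -0.984]]
force: [-0.7, 0.8, -0.3]
opening: 0.44
deck pos [-26.2 208.6  48.9] F deck [-0.74  0.78 -0.2 ] M [0.01 0.05 0.01] turn [-0.0052 -0.0052  1.5658]
time_s: 28.15
position: [0.4934, 0.2297, 0.2002]
tcp_rot: [[0.983, -0.054, 0.177], [-0.053, -0.999, -0.01], [0.178, 0.0, -0.984]]
force: [0.7, -0.0, -0.7]
opening: 0.45
```

View pics/q_side.png

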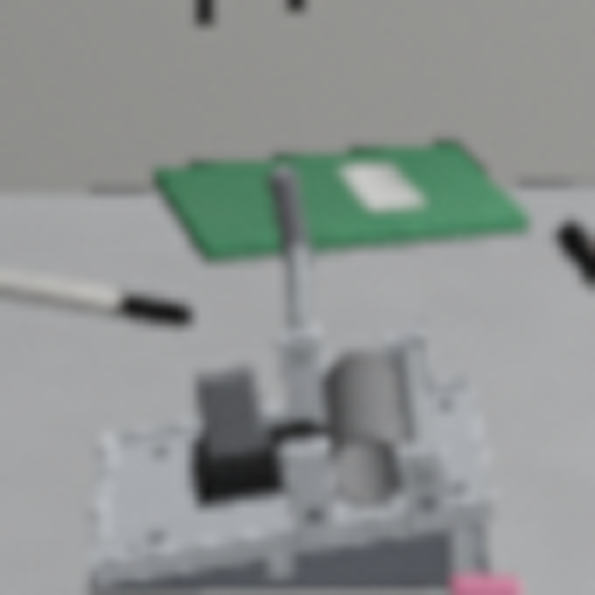

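View pics/q_top.png

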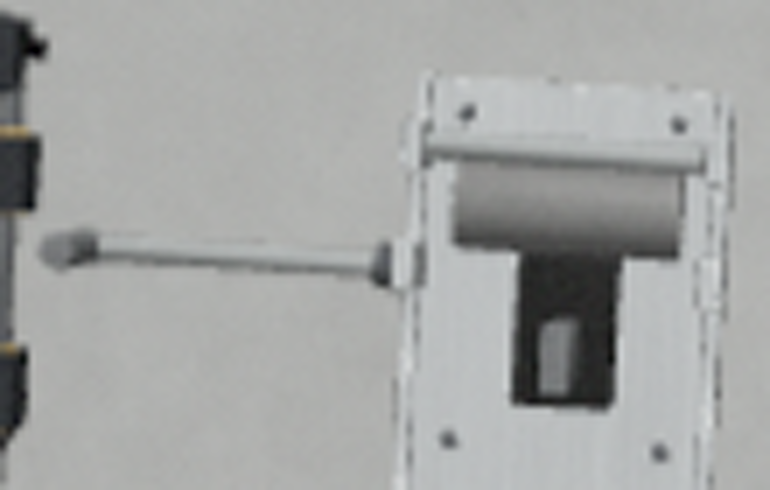

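The bolt is fully drawn, with its handle at top-crop (70,247). The chock is square against the tube at (568,330), and the tube's low edge stays at row 255, the same as when pressed. A last full view checks the bystanders and compares the tube with the pressed state.

```bash
python3 - <<'E'
from h import *
c=cam("top");cv2.imwrite("pics/r_top.png",c["pixels"][:,:,::-1])
import pickle
T,S=pickle.load(open("cams.pkl","rb"))
d=np.abs(c["pixels"].astype(int)-T["pixels"].astype(int)).max(2)
for n,(x,y) in dict(tape=(385,162),block=(432,241),pen=(192,254),pink=(335,196),red=(373,261),small=(341,233),tools=(195,148)).items(): print(n,d[y-14:y+14,x-14:x+14].max())
# tube low edge subpixel, current vs pressed crop
j=cv2.imread("pics/j_top.png")
g=cv2.cvtColor(cv2.resize(c["pixels"][180:250,235:330,::-1],None,fx=7,fy=7,interpolation=cv2.INTER_CUBIC),cv2.COLOR_BGR2GRAY)
gj=cv2.cvtColor(j,cv2.COLOR_BGR2GRAY)
for nm,a,b in(("tube",(165,235),(240,430)),):
    p=lambda im:im[a[0]:a[1],b[0]:b[1]].astype(np.float32)
    print(nm,cv2.phaseCorrelate(p(gj),p(g)),"(7x px)")
print(read_state()["time_s"])
E
```

```text
tape 12
block 10
pen 158
pink 10
red 11
small 14
tools 11
tube ((0.007283844633647618, 0.05443029538367483), 0.8423572380388914) (7x px)
28.3
```

View pics/r_top.png

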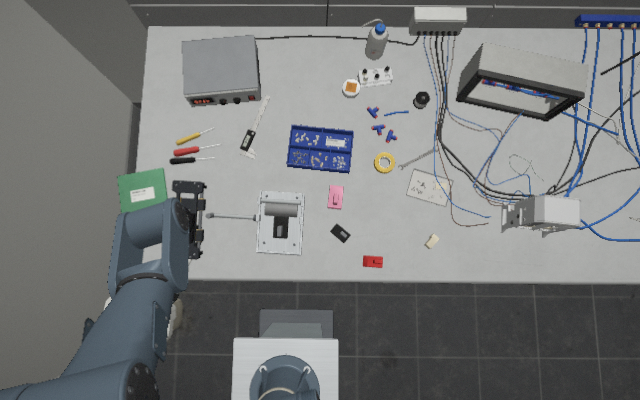

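The tube hasn't shifted (0.05 of a 7×-enlarged pixel), and the bystanders are unchanged. The pen's difference in the top view comes from the arm covering it, so I'll check the pen in the side view and then hand in.

```bash
python3 - <<'E'
from h import *
from rig import bot
import pickle
T,S=pickle.load(open("cams.pkl","rb"))
c=cam("side")
d=np.abs(c["pixels"].astype(int)-S["pixels"].astype(int)).max(2)
p=d[176:190,256:290].max();print("pen side diff",p,"F",read_state()["force"].round(2))
if p<40: print(bot.hand_in())
E
```

```text
pen side diff 8 F [ 0.49 -0.32  0.05]
the job is handed in; nothing more can be done
None
```

The job is done and handed in at about 28 s of the 67 s allowed. The larger black chock alone now holds the tube on the back rail, and the bolt is fully drawn.

- **Chock:** I gripped it by its grey grip and set it flat on the ramp. I then slid it nose first under the bolt until the tube met the rail. It took a slow 16 N without moving further; I eased the load and released it. The chock's measured final position was about 48.7 mm below the tube's axis, against the stated 47 mm. That is within my position error of about 2 mm.
- **Bolt:** I drew it by its handle for 100 mm, until it stopped moving and the force rose to about 14 N. I then eased off and let go.
- **Final checks:** The hand is clear, with no contact force. The tube shows no measurable shift between pressing the chock and drawing the bolt. The tape, block and pen, and the other chocks, look unchanged. The arm hid the pen from above, so I checked it only in the side view.
- **Small disagreement:** The deck surface came out about 1.6 mm higher by touch than by camera, so I relied on touch. No check failed.

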